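Nest the bowl covers upside down on the coaster

TASK

The three domed wooden bowl covers have dried and are to be put away as one nested stack. The largest already stands upside down on the bamboo coaster: leave it there, take the middle-sized one from its sloping rest and set it gently, upside down and level, inside the largest, then set the smallest in the same way inside the middle one. Do not drop them, let go of everything at the end and leave the mugs, spoon, jar and tin where they are.

Things in the scene. Friction and masses are not known exactly. Their poses are not given: they have to be found in the camera images.
- lid_large: Round pale-wood domed cover, 160 mm across, 62 mm tall: rim wall 8 mm thick, straight for its last 18 mm; low grip disc (80 mm across, 12 mm tall) on the crown. Origin: centre of the disc's outer face; z points out of the open mouth (z up = inverted). Flat inner floor at z = 20 mm, 36 mm radius. Loose, 300 g +-25%. Stands inverted on the coaster.
- lid_medium: Round pale-wood domed cover, 132 mm across, 62 mm tall: rim wall 8 mm thick, straight for its last 18 mm; low grip disc (56 mm across, 12 mm tall) on the crown. Origin: centre of the disc's outer face; z points out of the open mouth (z up = inverted). Flat inner floor at z = 20 mm, 34 mm radius. Loose, 200 g +-25%. Starts leaning on its rest.
- lid_small: Round pale-wood domed cover, 104 mm across, 62 mm tall: rim wall 8 mm thick, straight for its last 18 mm; low grip disc (56 mm across, 12 mm tall) on the crown. Origin: centre of the disc's outer face; z points out of the open mouth (z up = inverted). Flat inner floor at z = 20 mm, 23 mm radius. Loose, 140 g +-25%. Starts leaning on its rest.
- lid_large_rim (a point): Centre of the large cover's mouth, level with the rim edge, 62 mm along z from its origin. 
- lid_medium_rim (a point): Centre of the medium cover's mouth, level with the rim edge, 62 mm along z from its origin. The mouth starts facing up but leaning 32 degrees to the low side of the rest. Nested, the grip disc stands on the large cover's inner floor: origin 20 mm above the large one's, rim 20 mm proud of the large rim, about 6 mm of play all round.
- lid_small_rim (a point): Centre of the small cover's mouth, level with the rim edge, 62 mm along z from its origin. The mouth starts facing up but leaning 32 degrees to the low side of the rest. Nested, the grip disc stands on the medium cover's inner floor: origin 20 mm above the medium one's, rim 20 mm proud of the medium rim, about 6 mm of play all round.
- rest_medium: Fixed white sloping rest of the medium cover, about 100 x 100 x 75 mm. Origin: centre of its underside. Its board leans 32 degrees from level, rising towards the rest's +x; the cover's disc lies flat on the board's middle, 45 mm above the table, against a 9 mm ledge at the low side. Nothing stands close beside or above the cover.
- rest_small: Fixed white sloping rest of the small cover, about 100 x 100 x 75 mm. Origin: centre of its underside. Its board leans 32 degrees from level, rising towards the rest's +x; the cover's disc lies flat on the board's middle, 45 mm above the table, against a 9 mm ledge at the low side. Nothing stands close beside or above the cover.
- coaster: Round bamboo coaster, 112 mm across, 8 mm thick, fixed on the dresser top. Origin: centre of its underside.
- mug_a: Blue stoneware mug beyond the coaster, 80 mm across, 92 mm tall, handle at +y. Origin: centre of its foot. To be left alone.
- mug_b: The other, identical mug, on the robot's side to the left. To be left alone.
- spoon: Steel spoon lying on the dresser, 150 mm long along its x. To be left alone.
- jar: Glass jar with a steel cap, 68 mm across, 90 mm tall, beyond the covers. Origin: centre of its foot. To be left alone.
- tin: White tin with a steel top, 80 mm across, 85 mm tall, beyond the covers. Origin: centre of its foot. To be left alone.
Things that resemble listed ones, but are neither listed nor needed, are in the scene too. Of the things shaped like the coaster, the wooden one is meant.

How it is judged:
By the outcome, as a careful person would: the job done as asked, in the order asked, and still so for the second after the job is handed in, with the robot touching nothing.
It also fails if it takes over 61 s, if anything falls off the work surface, if the arm or the gripper's body presses on something with over 40 N, if the wrist force passes 120 N, or if a joint passes its speed limit or range.

ROBOT

A 7-joint arm with a two-finger parallel gripper is mounted at the origin on the work surface. World frame = base frame: x ahead of the robot, y to its left, z up, the work surface at z = 0. Lengths are in m, angles in rad, forces in N, time in s.
With the tool pointing down it reaches from about 0.375 to 0.925 m from the base axis. Payload 3.1 kg.
Tool frame: the origin (TCP) lies midway between the tips of the shut fingers; the grasp point (between the pads) lies 19 mm behind it; z points along the fingers, y is the direction in which the jaws open and shut (so a half turn about z gives the same grasp; the last joint's range is limited). The gripper opens to 85 mm and grips with 20 to 120 N. Pads are 22 mm wide; open, the fingers measure 114 mm over their backs; the gripper's body (76 mm by 85 mm) begins 54 mm behind the grasp point. The pads swing forward as they close: fully open they stand 13 mm farther back than shut.
Start: joints at [1.232, 0.383, 0.044, 1.598, -0.018, 1.161, -0.05], TCP at [0.155, -0.631, 0.231] pointing down, gripper open.
Joint ranges: [-2.61, 2.61], [-0.41, 2.15], [-1.48, 1.57], [0, 2.5], [-1.57, 4.71], [0.05, 1.97], [-2.85, 2.85]. Speed limits (rad/s): [2.79, 2.79, 3.14, 3.14, 3.14, 3.14, 3.14].

INTERFACE

Orientations are given as a unit quaternion [w, x, y, z].
In Python, from rig import ctrl gives the robot as it stands.
- The arm moves only by the tool carry_out, never from a script. Its argument "rows" is a list of rows, each a list of 3 entries, a list of its own where there are three numbers: the opening in per cent of the stroke, from 0 (shut) to 100 (fully open), then the shift along the tool's x, y, z in units of 120 mm (1.0 is 120 mm), then the turn about the tool's z in units of pi/4 rad (1.0 is pi/4 rad). In form: [[gripper, [x, y, z], spin], ...]. A call has 1 to 20 rows; each row is the pose to reach, as a shift and turn from the pose commanded when the call began, along the tool's axes at that moment; what a row does not reach only later rows make up. A row lasts 1/10 s, in which the tool goes at most 50 mm and 8.59 degrees, less where a joint would pass 70% of its speed; a pose out of reach is approached as far as the arm can. A call with a number of a shift or a turn outside -1 to 1 is refused whole. A call with a gripper value outside its range is refused whole. The fingers move at their own pace and stop on an object; "grip_force" is the grip in N (left out, the last holds). Time passes only in rows, so rows that repeat a pose let the fingers close. It gives the time, the measured TCP pose, the force and the opening at its end, in the units of the state.
- ctrl.read_state(): the state, without advancing time (a new reading comes with each control period).
- ctrl.grab_frame(name): name is "scene" or "top" or "wrist"; returns the picture (400x640x3 uint8, red, green, blue); there is no depth.
- ctrl.calibration(name): a dict with "vfov" (degrees; the focal length in pixels is half the picture's height over the tangent of half this angle, whatever the lens; pixels are square), "cx", "cy" (the principal point, pixels), "R" (3x3) and "t" (3): a world point X has camera coordinates R X + t; the wrist camera has in their place "mount" (4x4, takes a point from camera to tool coordinates, whose origin is the TCP and whose axes are the flange's). Camera axes: x right, y down, z forward; pixel columns grow to the right and rows downward; lengths in m; the calibration is good to about 2 mm. A picture is of the moment at which its call begins: read the wrist's pose just before it. calibration takes no time and is no camera call.
- ctrl.close_job(): hands the job in, once; it reports no verdict.
The state is a dict: "time": time; "joint_pos": joint angles; "joint_velocities": joint speeds; "tau": joint torques, N m; "position": TCP position; "eef_rot": TCP orientation; "wrist_force": force on the tool from outside, world axes, zero at the start; "torque": the same for the moment, N m; "grip_width": finger opening in m.
Only numpy, scipy, OpenCV 4.12 (cv2) and the standard library are available. Lean on these libraries where they do the work, as an engineer would, in place of code of your own. Each camera call takes 0.05 s, during which the arm holds its last target.

## Working session

There is one attempt and no reset: what is moved stays moved. The work goes in short steps, Python scripts to look and compute and a tool call to move; the robot and the scene stay as the last step left them, time stands still between calls to the robot, and variables do not carry over. Pictures are saved under pics/ and viewed, and the job is handed in when it is done.

Besides the shell and the picture viewer there is one more tool, called after ">>>" as name(argument=value, ...), one argument or row to a line, values as JSON. carry_out: Moves the arm, as the interface text tells. Shifts and turns lie within -1 to 1; 1 stands for 120 mm of shift or pi/4 rad of turn. Its arguments: {"type":"object","properties":{"rows":{"type":"array"},"grip_force":{"type":"number"}},"required":["rows"]}

```bash
mkdir -p pics; ls; python3 - <<'E'
from rig import ctrl
import cv2
s=ctrl.read_state(); print(s)
for n in ("scene","top","wrist"):
    print(n,ctrl.calibration(n))
    f=ctrl.grab_frame(n); cv2.imwrite(f"pics/{n}0.png",cv2.cvtColor(f,cv2.COLOR_RGB2BGR))
E
```

```text
pics
{'time': 0.0, 'joint_pos': array([ 1.23219009,  0.38384734,  0.04381178,  1.59959413, -0.01790345,
        1.16120703, -0.04988683]), 'joint_velocities': array([ 4.84140969e-05, -1.65445413e-03,  1.87935195e-04,  4.13924495e-04,
        9.30694493e-04, -1.29280144e-03, -9.31387561e-04]), 'tau': array([ 5.55883398e-04, -4.33461320e+01,  1.02470431e+00, -2.49510008e+01,
        1.05044883e-02,  1.12495862e-02, -6.30343820e-06]), 'position': array([ 0.15479554, -0.63031433,  0.22986951]), 'eef_rot': array([-1.31267376e-03,  9.92752701e-01,  1.20167804e-01, -2.25400934e-04]), 'wrist_force': array([ 0.34396705,  0.1233341 , -0.64142407]), 'torque': array([-0.02928449,  0.04238649, -0.03926189]), 'grip_width': 0.08529924918348157}
scene {'vfov': 53.31770971703872, 'cx': 321.44171100776776, 'cy': 195.70229106162444, 'R': array([[-0.87761711,  0.47901638,  0.01820743],
       [ 0.24425032,  0.47953334, -0.8428461 ],
       [-0.41246816, -0.735249  , -0.53784657]]), 't': array([ 0.49426869, -0.05077538,  1.21223014])}
top {'vfov': 45.21488004654086, 'cx': 316.7310462314253, 'cy': 203.75344231558208, 'R': array([[-0.0092583 , -0.99980691, -0.0173331 ],
       [-0.99491591,  0.0109486 , -0.10011223],
       [ 0.10028267,  0.01631811, -0.99482516]]), 't': array([0.01644296, 0.55778257, 1.36338593])}
wrist {'vfov': 59.62309971102466, 'cx': 320.4731198155794, 'cy': 200.59781547237125, 'mount': array([[-8.91244953e-04, -9.65189315e-01, -2.61550745e-01,
         6.73769772e-02],
       [ 9.99999494e-01, -7.37967531e-04, -6.84250111e-04,
         7.81800758e-04],
       [ 4.67414938e-04, -2.61551222e-01,  9.65189484e-01,
        -1.43601495e-01],
       [ 0.00000000e+00,  0.00000000e+00,  0.00000000e+00,
         1.00000000e+00]])}
```

View pics/scene0.png

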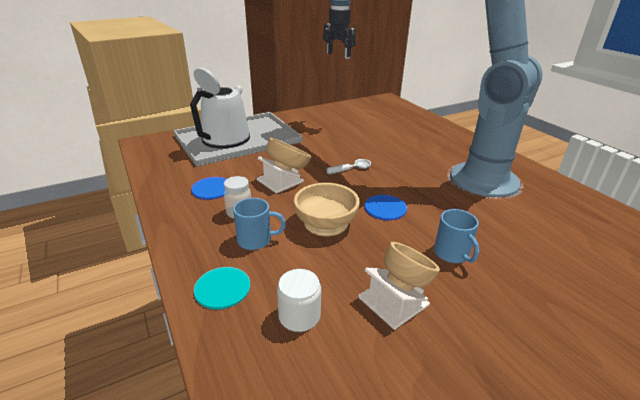

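View pics/top0.png

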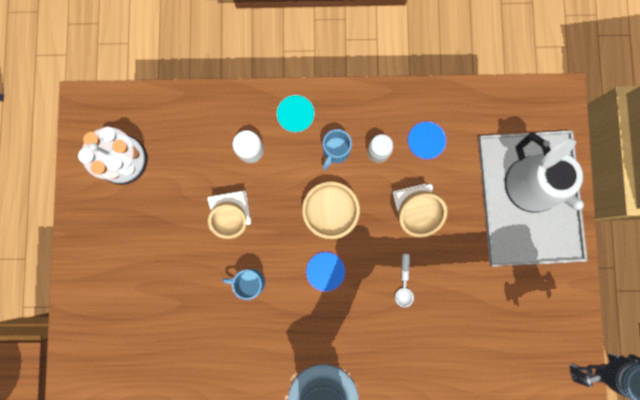

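View pics/wrist0.png

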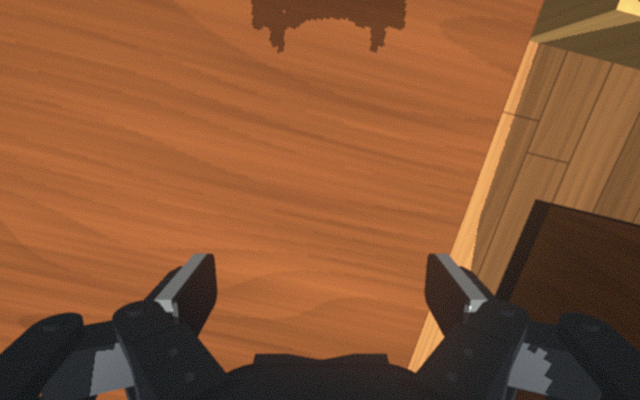

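```bash
cat > h.py <<'E'
import numpy as np, cv2
from rig import ctrl
from scipy.spatial.transform import Rotation as Ro
def cam(n,s=None):
    c=ctrl.calibration(n); f=200/np.tan(np.radians(c['vfov'])/2)
    K=np.array([[f,0,c['cx']],[0,f,c['cy']],[0,0,1]])
    if n=='wrist':
        w,x,y,z=s['eef_rot']; T=np.eye(4); T[:3,:3]=Ro.from_quat([x,y,z,w]).as_matrix(); T[:3,3]=s['position']
        M=np.linalg.inv(T@c['mount']); return K,M[:3,:3],M[:3,3]
    return K,np.array(c['R']),np.array(c['t'])
def ray(C,u,v,z):
    K,R,t=C; d=R.T@np.linalg.inv(K)@np.array([u,v,1.]); o=-R.T@t
    return o+d*(z-o[2])/d[2]
def proj(C,X):
    K,R,t=C; p=(K@(R@np.asarray(X,float).T+t[:,None])); return (p[:2]/p[2]).T
def shot(n,name):
    s=ctrl.read_state(); f=ctrl.grab_frame(n)[:,:,::-1].copy(); cv2.imwrite(f'pics/{name}.png',f); return s,f
def lid(o,zax,xax,r,h,n=60):
    a=np.linspace(0,2*np.pi,n); y=np.cross(zax,xax)
    return o+h*zax+r*(np.cos(a)[:,None]*xax+np.sin(a)[:,None]*y)
E
python3 - <<'E'
from h import *
f=cv2.imread('pics/top0.png')
C=cam('top'); 
for n,u,v,z in (('large',330,210,.07),('med',423,213,.12),('small',229,219,.12),('mugb',248,285,.09),('muga',336,145,.09),('jar',380,147,.09),('tin',247,145,.085),('spoon',404,280,0.01)): print(n,ray(C,u,v,z).round(3))
c=cv2.resize(f[170:260,190:470],None,fx=2.85,fy=2.85,interpolation=cv2.INTER_CUBIC); cv2.imwrite('pics/c1.png',c)
f=cv2.imread('pics/scene0.png')
c=cv2.resize(f[120:340,240:450],None,fx=2.7,fy=2.7,interpolation=cv2.INTER_CUBIC); cv2.imwrite('pics/c2.png',c)
E
```

```text
large [ 0.536 -0.027  0.07 ]
med [ 0.521 -0.276  0.12 ]
small [0.51  0.247 0.12 ]
mugb [0.331 0.199 0.09 ]
muga [ 0.716 -0.046  0.09 ]
jar [ 0.709 -0.169  0.09 ]
tin [0.721 0.205 0.085]
spoon [ 0.336 -0.238  0.01 ]
```

View pics/c1.png

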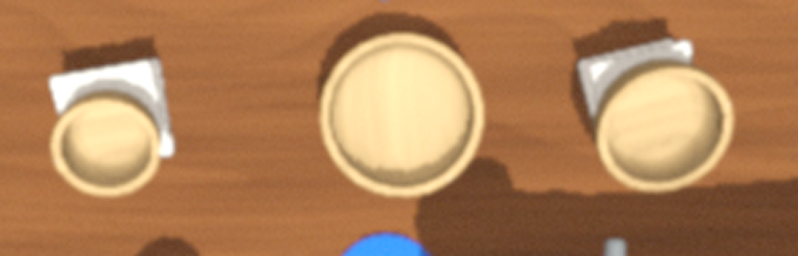

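View pics/c2.png

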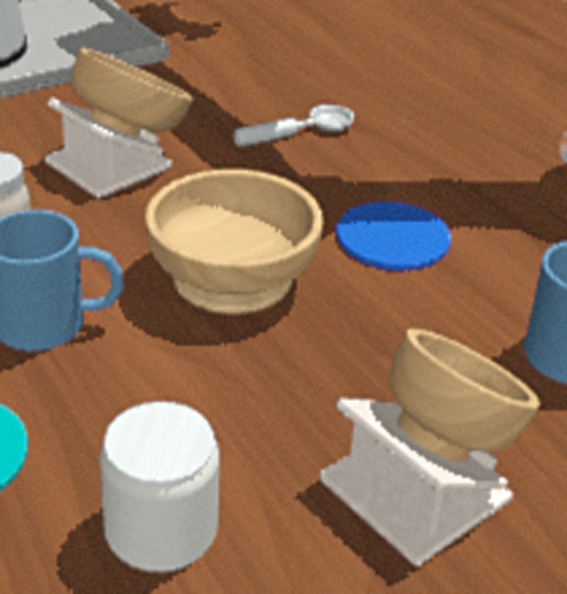

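```bash
cat >> h.py <<'E'
def rings(size):
    R,D=dict(l=(80,40),m=(66,28),s=(52,28))[size]
    # dome bulge approx between disc top and straight wall
    return [(D,0),(D,12),((R*.6+D*.4),20),(R*.87+D*.13,30),(R,44),(R,62)]
def sil(C,size,x,y,z,yaw,tilt):
    zax=np.array([-np.sin(tilt)*np.cos(yaw),-np.sin(tilt)*np.sin(yaw),np.cos(tilt)])
    yx=np.array([-np.sin(yaw),np.cos(yaw),0]); xx=np.cross(yx,zax)
    P=np.vstack([lid(np.array([x,y,z]),zax,xx,r/1e3,h/1e3,40) for r,h in rings(size)])
    return proj(C,P),zax,xx,yx
def masksil(C,size,p,shape,ss=4):
    pts=sil(C,size,*p)[0]; h=cv2.convexHull(((pts+.5)*ss-.5).astype(np.float32)).round().astype(np.int32)
    m=np.zeros((shape[0]*ss,shape[1]*ss),np.uint8); cv2.fillConvexPoly(m,h,1)
    return cv2.resize(m.astype(np.float32),(shape[1],shape[0]),interpolation=cv2.INTER_AREA)
E
python3 - <<'E'
from h import *
for n,pts in (('top',[(423,213),(229,219),(330,210),(350,188),(420,200),(270,200),(430,245),(230,195),(330,230),(403,221)]),('scene',[(325,195),(290,150),(410,265),(400,280),(430,200),(340,240),(375,300)])):
    f=cv2.imread(f'pics/{n}0.png'); h=cv2.cvtColor(f,cv2.COLOR_BGR2HSV)
    for u,v in pts: print(n,u,v,f[v,u],h[v,u])
E
```

```text
top 423 213 [167 225 255] [ 20  88 255]
top 229 219 [175 234 255] [ 22  80 255]
top 330 210 [177 237 255] [ 23  78 255]
top 350 188 [ 72 110 152] [ 14 134 152]
top 420 200 [175 235 255] [ 23  80 255]
top 270 200 [ 64 108 167] [ 13 157 167]
top 430 245 [ 41  69 110] [ 12 160 110]
top 230 195 [255 255 255] [  0   0 255]
top 330 230 [109 155 187] [ 18 106 187]
top 403 221 [141 197 231] [ 19  99 231]
scene 325 195 [110 152 182] [ 18 101 182]
scene 290 150 [103 146 177] [ 17 107 177]
scene 410 265 [107 148 183] [ 16 106 183]
scene 400 280 [ 81 114 139] [ 17 106 139]
scene 430 200 [33 50 77] [ 12 146  77]
scene 340 240 [35 55 83] [ 13 147  83]
scene 375 300 [151 159 168] [ 14  26 168]
```

```bash
cat >> h.py <<'E'
def woodmask(f):
    h=cv2.cvtColor(f,cv2.COLOR_BGR2HSV)
    m=((h[...,0]>=14)&(h[...,0]<=27)&(h[...,1]>50)&(h[...,1]<128)&(h[...,2]>60)).astype(np.uint8)
    return m
def blob(m,u,v):
    m=cv2.morphologyEx(m,cv2.MORPH_OPEN,np.ones((3,3)))
    m=cv2.morphologyEx(m,cv2.MORPH_CLOSE,np.ones((5,5)))
    n,l=cv2.connectedComponents(m); b=(l==l[v,u]).astype(np.uint8)
    c,_=cv2.findContours(b,cv2.RETR_EXTERNAL,cv2.CHAIN_APPROX_NONE); b[:]=0; cv2.drawContours(b,c,-1,1,-1)
    return b.astype(np.float32)
from scipy.optimize import minimize
def fit(views,size,p0,tilt,z,free=('x','y','yaw')):
    # views: list of (C,blob)
    def full(q): return (p0[0]+q[0]*.01,p0[1]+q[1]*.01,z,(p0[2]+q[2]*.1) if len(q)>2 else p0[2],tilt)
    def cost(q):
        return sum(np.abs(masksil(C,size,full(q),b.shape)-b).sum()/b.sum() for C,b in views)
    n=3 if tilt else 2
    best=minimize(cost,np.zeros(n),method='Nelder-Mead',options=dict(initial_simplex=np.vstack([np.zeros(n),np.eye(n)*1.5]),xatol=.01,fatol=1e-4))
    return full(best.x),best.fun
E
python3 - <<'E'
from h import *
ft=cv2.imread('pics/top0.png'); fs=cv2.imread('pics/scene0.png')
Ct,Cs=cam('top'),cam('scene')
T=np.radians(32)
for size,pt,ps,p0,tl,z in (('l',(330,210),(325,195),(.536,-.027,0),0,.008),('m',(423,213),(290,155),(.53,-.27,.14),T,.045),('s',(229,219),(410,270),(.52,.247,.15),T,.045)):
    bt=blob(woodmask(ft),*pt); bs=blob(woodmask(fs),*ps)
    print(size,bt.sum(),bs.sum())
    for nm,v in (('both',[(Ct,bt),(Cs,bs)]),('top',[(Ct,bt)]),('scene',[(Cs,bs)])):
        p,c=fit(v,size,p0,tl,z); print(nm,np.round(p,4),round(c,3))
        if nm=='both':
            for f,C in ((ft,Ct),(fs,Cs)):
                h=cv2.convexHull(sil(C,size,*p)[0].astype(np.float32)).round().astype(int); cv2.polylines(f,[h],True,(255,0,255),1)
cv2.imwrite('pics/o1.png',np.vstack([cv2.resize(ft[160:270,180:480],None,fx=2.6,fy=2.6),cv2.resize(fs[130:330,230:530],None,fx=2.6,fy=2.6)])[:, :780][:800])
cv2.imwrite('pics/o1.png',cv2.resize(cv2.imread('pics/o1.png'),None,fx=.74,fy=.74))
E
```

```text
l 2654.0 2742.0
both [ 0.5363 -0.0276  0.008   0.      0.    ] 0.152
top [ 0.5369 -0.0285  0.008   0.      0.    ] 0.033
scene [ 0.5366 -0.0265  0.008   0.      0.    ] 0.115
m 1799.0 912.0
both [ 0.5468 -0.2742  0.045   0.2188  0.5585] 0.083
top [ 0.5471 -0.2743  0.045   0.2124  0.5585] 0.026
scene [ 0.546  -0.2744  0.045   0.2313  0.5585] 0.053
s 1151.0 1839.0
both [0.5348 0.2634 0.045  0.1598 0.5585] 0.064
top [0.535  0.2605 0.045  0.0515 0.5585] 0.026
scene [0.5352 0.2616 0.045  0.0611 0.5585] 0.054
```

View pics/o1.png

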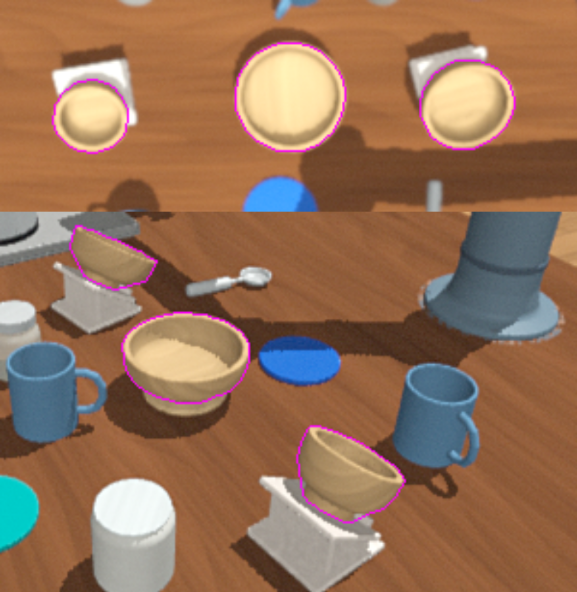

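```bash
cat >> h.py <<'E'
def plan(tgt,yaw=None,s=None):
    "units of shift in tool axes from measured pose, + spin for tool-x yaw"
    s=s or ctrl.read_state(); w,x,y,z=s['eef_rot']; R=Ro.from_quat([x,y,z,w]).as_matrix()
    d=R.T@(np.array(tgt)-s['position'])/.12; cy=np.arctan2(R[1,0],R[0,0])
    sp=None if yaw is None else -(((yaw-cy+np.pi)%(2*np.pi))-np.pi)/(np.pi/4)
    print('units',d.round(3),'curyaw',round(cy,4),'spin',sp); return d,sp
E
python3 - <<'E'
from h import *
plan((.485,-.287,.25),.218)
E
```

```text
units [ 3.355 -2.124 -0.161] curyaw 0.2409 spin 0.02913223867554508
```

>>> carry_out(
  rows=[
    [100,[0.5,-0.3,-0.16],0.03],
    [100,[0.9,-0.6,-0.16],0.03],
    [100,[1.0,-0.7,-0.16],0.03],
  ],
)

```text
time: 0.45
position: [0.2529, -0.52, 0.2507]
eef_rot: [0.0, 0.994, 0.108, 0.0]
wrist_force: [1.2, 0.1, 0.7]
grip_width: 0.0854
```

>>> carry_out(
  rows=[
    [100,[0.4,-0.25,0],0],
    [100,[0.8,-0.5,0],0],
    [100,[1.0,-0.7,0],0],
  ],
)

```text
time: 0.75
position: [0.3526, -0.4112, 0.2504]
eef_rot: [0.0, 0.994, 0.109, 0.0]
wrist_force: [1.0, -0.7, 0.7]
grip_width: 0.0855
```

>>> carry_out(
  rows=[
    [100,[0.4,-0.25,0],0],
    [100,[0.8,-0.5,0],0],
    [100,[1.0,-0.7,0],0],
    [100,[1.0,-0.7,0],0],
  ],
)

```text
time: 1.15
position: [0.4554, -0.2961, 0.2505]
eef_rot: [-0.002, 0.993, 0.116, 0.002]
wrist_force: [1.1, 0.2, -0.3]
grip_width: 0.0856
```

```bash
python3 - <<'E'
from h import *
s=ctrl.read_state();print(s['time'],s['position']);plan((.485,-.287,.25),.218)
E
```

```text
1.15 [ 0.45542495 -0.29614515  0.25050225]
units [ 0.257 -0.017  0.005] curyaw 0.2322 spin 0.018086347544476706
```

>>> carry_out(
  rows=[
    [100,[0.25,0,0],0.02],
    [100,[0.25,0,0],0.02],
    [100,[0.25,0,0],0.02],
  ],
)

```text
time: 1.45
position: [0.4788, -0.2984, 0.25]
eef_rot: [-0.0, 0.995, 0.101, -0.001]
wrist_force: [-0.2, -0.7, -0.4]
grip_width: 0.0854
```

```bash
python3 - <<'E'
from h import *
s,f=shot('wrist','w1'); C=cam('wrist',s); print(s['position'])
c=proj(C,np.array([[.515,-.281,.0976]]))[0].astype(int); print(c)
b=blob(woodmask(f),c[0],c[1]); print(b.sum())
for z in (.045,):
  p,co=fit([(C,b)],'m',(.547,-.274,.21),np.radians(32),z); print(np.round(p,4),co)
h=cv2.convexHull(sil(C,'m',*p)[0].astype(np.float32)).round().astype(int); cv2.polylines(f,[h],True,(255,0,255),1)
cv2.imwrite('pics/w1o.png',f)
E
```

```text
[ 0.47884734 -0.29843604  0.25001173]
[308 140]
8363.0
[ 0.5371 -0.2814  0.045   0.2828  0.5585] 1.0594209432601929
```

View pics/w1o.png

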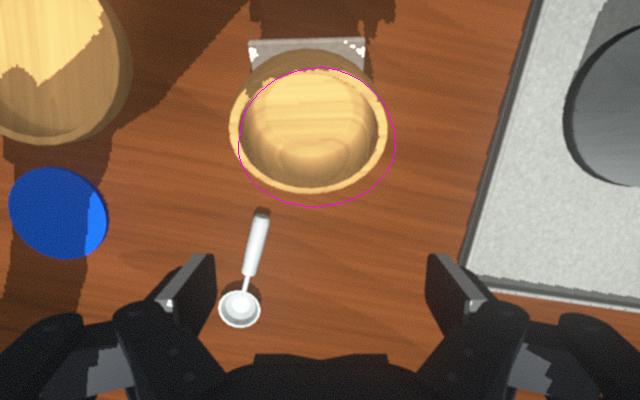

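```bash
python3 - <<'E'
from h import *
f=cv2.imread('pics/w1.png'); cv2.imwrite('pics/w1c.png',cv2.resize(f[25:205,215:405],None,fx=3.2,fy=3.2,interpolation=cv2.INTER_CUBIC))
E
```

```text
(no output)
```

View pics/w1c.png

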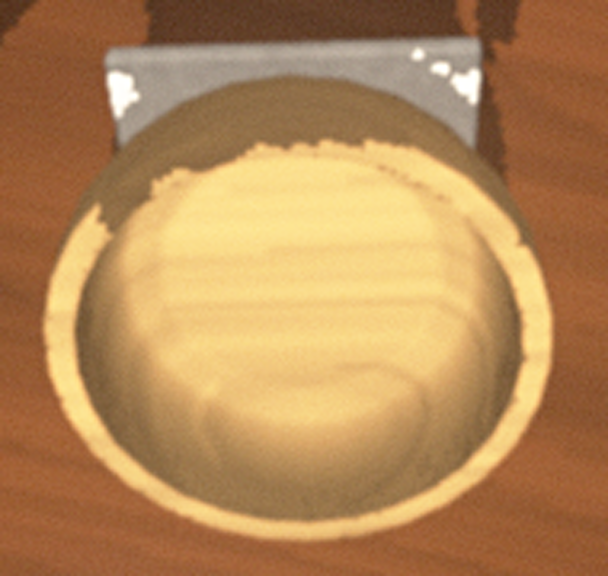

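```bash
python3 - <<'E'
from h import *
s=ctrl.read_state(); print(s['time'],s['position'],s['eef_rot'],np.abs(s['joint_velocities']).max())
s,f=shot('wrist','w2'); C=cam('wrist',s)
h=cv2.convexHull(sil(C,'m',.5468,-.2742,.045,.215,np.radians(32))[0].astype(np.float32)).round().astype(int); cv2.polylines(f,[h],True,(255,0,255),1)
zax=sil(C,'m',.5468,-.2742,.045,.215,np.radians(32))[1:]
r=proj(C,lid(np.array([.5468,-.2742,.045]),zax[0],zax[1],.058,.062)).round().astype(int); cv2.polylines(f,[r],True,(0,255,0),1)
cv2.imwrite('pics/w2c.png',cv2.resize(f[25:205,215:405],None,fx=3.2,fy=3.2,interpolation=cv2.INTER_CUBIC))
E
```

```text
1.5 [ 0.47807067 -0.29917012  0.24999126] [-2.01206279e-04  9.94935948e-01  1.00508074e-01 -7.39520010e-04] 0.014526980808156002
```

View pics/w2c.png

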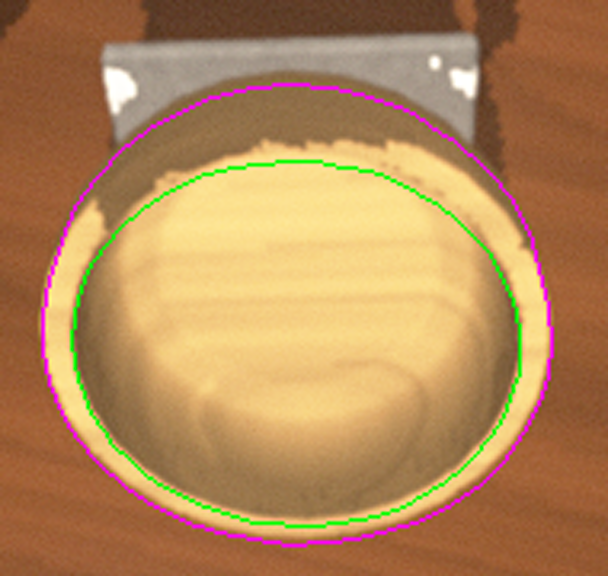

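```bash
python3 - <<'E'
from h import *
plan((.530,-.3417,.15),.22); plan((.530,-.3417,.0835),.22)
E
```

```text
units [0.359 0.431 0.833] curyaw 0.2002 spin -0.025202410968006614
units [0.359 0.431 1.387] curyaw 0.2002 spin -0.025202410968006614
```

>>> carry_out(
  rows=[
    [45,[0.18,0.21,0],-0.025],
    [45,[0.36,0.43,0.1],-0.025],
    [45,[0.36,0.43,0.4],-0.025],
    [45,[0.36,0.43,0.8],-0.025],
    [45,[0.36,0.43,0.83],-0.025],
    [45,[0.36,0.43,0.83],-0.025],
    [45,[0.36,0.43,0.83],-0.025],
  ],
  grip_force=40,
)

```text
time: 2.25
position: [0.5326, -0.3419, 0.1535]
eef_rot: [0.001, 0.994, 0.11, 0.002]
wrist_force: [-0.0, -1.0, -0.4]
grip_width: 0.0384
```

```bash
python3 - <<'E'
from h import *
s,f=shot('wrist','w3');print(s['position'],s['grip_width'])
plan((.530,-.3417,.0835),.22)
cv2.imwrite('pics/w3.png',f)
E
```

```text
[ 0.53264745 -0.34191427  0.1534678 ] 0.03837354503134141
units [-0.028 -0.011  0.589] curyaw 0.2207 spin 0.0009116924741301897
```

View pics/w3.png

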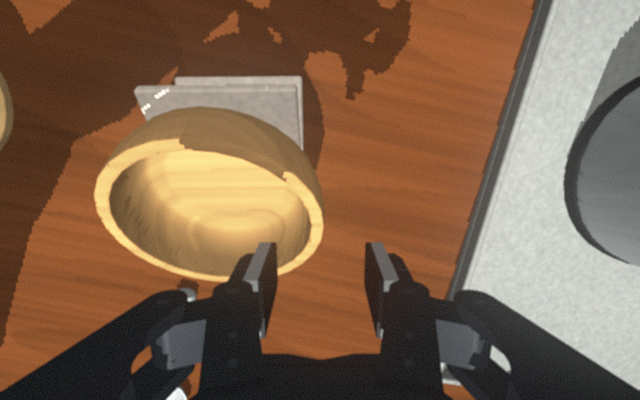

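>>> carry_out(
  rows=[
    [45,[-0.02,-0.01,0.2],0],
    [45,[-0.02,-0.01,0.4],0],
    [45,[-0.02,-0.01,0.58],0],
    [45,[-0.02,-0.01,0.58],0],
    [45,[-0.02,-0.01,0.58],0],
  ],
)

```text
time: 2.8
position: [0.5302, -0.3408, 0.0834]
eef_rot: [0.001, 0.994, 0.11, 0.001]
wrist_force: [-0.2, -0.1, 0.1]
grip_width: 0.0386
```

```bash
python3 - <<'E'
from h import *
s,f=shot('wrist','w4');print(s['position'],s['grip_width'],s['wrist_force'])
plan((.530,-.3417,.0835),.22)
f2=ctrl.grab_frame('scene')[:,:,::-1]
cv2.imwrite('pics/w4.png',np.hstack([f[150:400,200:450],cv2.resize(f2[100:200,230:350],(300,250))]))
E
```

```text
[ 0.53023861 -0.34079265  0.08337514] 0.03862516802004285 [-0.23706993 -0.10728042  0.07362404]
units [-0.008  0.004  0.004] curyaw 0.2212 spin 0.0014881154809666167
```

View pics/w4.png

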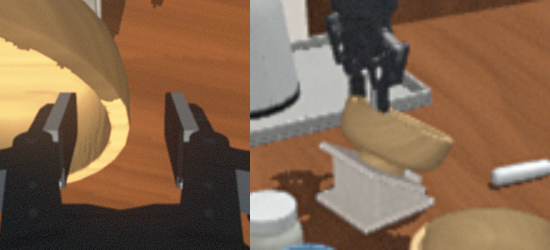

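>>> carry_out(
  rows=[
    [0,[0,0,0],0],
    [0,[0,0,0],0],
    [0,[0,0,0],0],
    [0,[0,0,0],0],
    [0,[0,0,0],0],
  ],
  grip_force=50,
)

```text
time: 3.4
position: [0.5293, -0.3404, 0.083]
eef_rot: [0.0, 0.994, 0.11, 0.0]
wrist_force: [-3.0, -0.3, 6.1]
grip_width: 0.0071
```

```bash
python3 - <<'E'
from h import *
s,f=shot('wrist','w5');print(s['position'],s['grip_width'],s['wrist_force'],s['torque'])
cv2.imwrite('pics/w5.png',f)
E
```

```text
[ 0.52928051 -0.34038893  0.08300322] 0.007111535372476179 [-2.97626892 -0.30779693  6.14615386] [0.53969323 0.49366049 0.15962173]
```

View pics/w5.png

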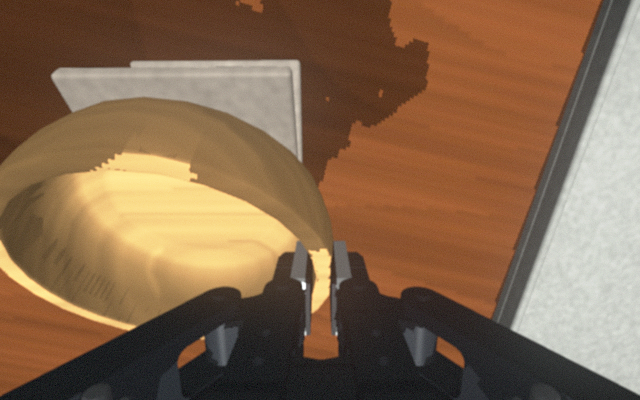

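>>> carry_out(
  rows=[
    [0,[0,0,-0.1],0],
    [0,[0,0,-0.3],0],
    [0,[0,0,-0.55],0],
    [0,[0,0,-0.8],0],
    [0,[0,0,-0.8],0],
    [0,[0,0,-0.8],0],
  ],
)

```text
time: 4.05
position: [0.5293, -0.3403, 0.178]
eef_rot: [0.001, 0.994, 0.11, 0.001]
wrist_force: [-0.8, 0.4, -2.6]
grip_width: 0.007
```

```bash
python3 - <<'E'
from h import *
s,f=shot('wrist','w6');print(s['position'],s['grip_width'],s['wrist_force'],s['torque'])
f2=ctrl.grab_frame('scene')[:,:,::-1]
cv2.imwrite('pics/w6.png',np.hstack([cv2.resize(f,(480,300)),cv2.resize(f2[90:210,210:338],(320,300))]))
E
```

```text
[ 0.52932415 -0.34033572  0.17800893] 0.006972702171439772 [-0.79964596  0.40476171 -2.61448818] [-0.10505167  0.06975799  0.02951406]
```

View pics/w6.png

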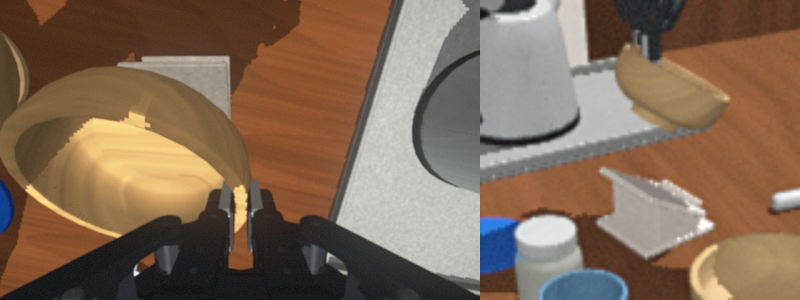

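```bash
python3 - <<'E'
from h import *
plan((.421,-.2327,.178),.22)
plan((.421,-.2327,.060),.22)
E
```

```text
units [-0.671 -1.063 -0.018] curyaw 0.2212 spin 0.001564644003380041
units [-0.669 -1.06   0.966] curyaw 0.2212 spin 0.001564644003380041
```

>>> carry_out(
  rows=[
    [0,[-0.15,-0.25,0],0],
    [0,[-0.35,-0.55,0],0],
    [0,[-0.5,-0.8,0],0],
    [0,[-0.67,-1.0,0.1],0],
    [0,[-0.67,-1.0,0.35],0],
    [0,[-0.67,-1.0,0.65],0],
    [0,[-0.67,-1.0,0.85],0],
    [0,[-0.67,-1.0,0.95],0],
    [0,[-0.67,-1.0,0.95],0],
    [0,[-0.67,-1.0,0.95],0],
  ],
  grip_force=30,
)

```text
time: 5.15
position: [0.4245, -0.2407, 0.0633]
eef_rot: [-0.0, 0.994, 0.11, 0.0]
wrist_force: [0.6, 1.1, -2.1]
grip_width: 0.0067
```

```bash
python3 - <<'E'
from h import *
s,f=shot('wrist','w7');print(s['position'],s['grip_width'],s['wrist_force'],s['torque'])
f2=ctrl.grab_frame('scene')[:,:,::-1]
cv2.imwrite('pics/w7.png',np.hstack([cv2.resize(f,(480,300)),cv2.resize(f2[110:230,250:378],(320,300))]))
E
```

```text
[ 0.42451655 -0.2406611   0.06333648] 0.0067354827744798935 [ 0.58924563  1.12435552 -2.13060678] [-0.13671479 -0.04445256 -0.03734706]
```

View pics/w7.png

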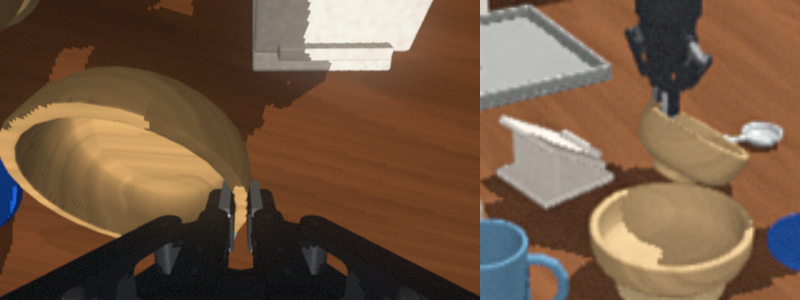

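>>> carry_out(
  rows=[
    [0,[0,0,0.05],0],
    [0,[0,0,0.09],0],
    [0,[0,0,0.1],0],
    [0,[0,0,0.1],0],
  ],
)

```text
time: 5.65
position: [0.4277, -0.2438, 0.0548]
eef_rot: [0.003, 0.994, 0.11, 0.003]
wrist_force: [-0.8, -1.6, 12.6]
grip_width: 0.0067
```

>>> carry_out(
  rows=[
    [0,[0.03,0,0],0],
    [0,[0.06,0,0],0],
    [0,[0.09,0,0.0],0],
    [0,[0.12,0,0.01],0],
    [0,[0.15,0,0.02],0],
  ],
)

```text
time: 6.15
position: [0.4412, -0.2417, 0.0521]
eef_rot: [0.003, 0.994, 0.11, -0.001]
wrist_force: [-7.4, -7.5, 18.5]
grip_width: 0.007
```

```bash
python3 - <<'E'
from h import *
s,f=shot('wrist','w8');print(s['position'],s['grip_width'],s['wrist_force'],s['torque'])
f2=ctrl.grab_frame('scene')[:,:,::-1]
cv2.imwrite('pics/w8.png',np.hstack([cv2.resize(f,(480,300)),cv2.resize(f2[110:230,250:378],(320,300))]))
E
```

```text
[ 0.44119959 -0.24172113  0.05208668] 0.007026847600954667 [-7.4406186  -7.46283421 18.48100804] [-0.85097715  2.37624749  0.55544028]
```

View pics/w8.png

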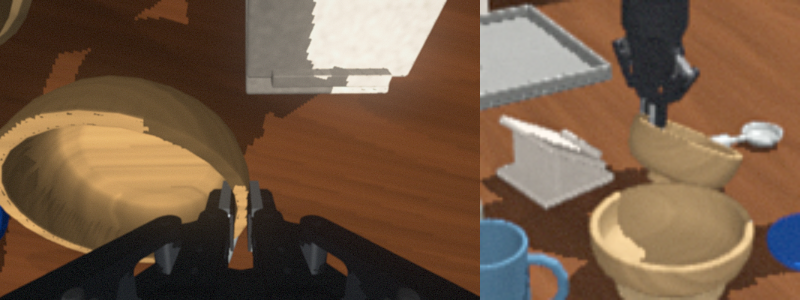

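>>> carry_out(
  rows=[
    [0,[0.03,0,0.005],0],
    [0,[0.06,0,0.01],0],
    [0,[0.09,0,0.02],0],
    [0,[0.12,0,0.03],0],
    [0,[0.15,0,0.04],0],
    [0,[0.15,0,0.04],0],
  ],
)

```text
time: 6.85
position: [0.4591, -0.238, 0.048]
eef_rot: [0.003, 0.994, 0.11, -0.001]
wrist_force: [-6.8, -5.5, 20.1]
grip_width: 0.0065
```

```bash
python3 - <<'E'
from h import *
s,f=shot('wrist','w9');print(s['position'],s['grip_width'],s['wrist_force'],s['torque'])
f2=ctrl.grab_frame('scene')[:,:,::-1]
cv2.imwrite('pics/w9.png',np.hstack([cv2.resize(f,(480,300)),cv2.resize(f2[110:230,250:378],(320,300))]))
E
```

```text
[ 0.45910663 -0.23799375  0.0480211 ] 0.006502811774658902 [-6.7554899  -5.50019961 20.12892211] [-0.32242743  2.23528522  0.48959529]
```

View pics/w9.png

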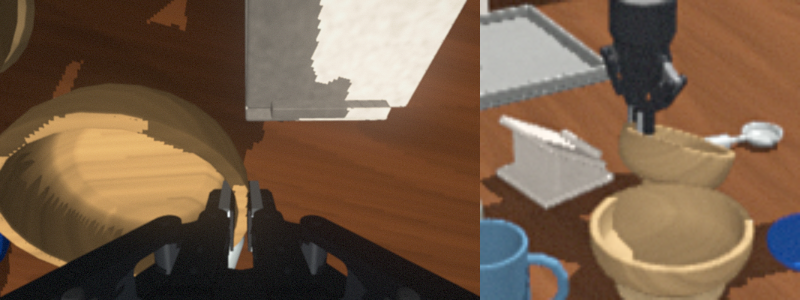

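>>> carry_out(
  rows=[
    [0,[0.03,0,0.01],0],
    [0,[0.06,0,0.02],0],
    [0,[0.09,0,0.03],0],
    [0,[0.12,0,0.04],0],
    [0,[0.12,0,0.05],0],
    [0,[0.12,0,0.05],0],
  ],
)

```text
time: 7.55
position: [0.4753, -0.2347, 0.0442]
eef_rot: [0.003, 0.994, 0.11, 0.0]
wrist_force: [-7.0, -3.6, 29.8]
grip_width: 0.0067
```

```bash
python3 - <<'E'
from h import *
s,f=shot('wrist','w10');print(s['position'],s['grip_width'],s['wrist_force'],s['torque'])
f2=ctrl.grab_frame('scene')[:,:,::-1]
cv2.imwrite('pics/w10.png',np.hstack([cv2.resize(f,(480,300)),cv2.resize(f2[110:230,250:378],(320,300))]))
E
```

```text
[ 0.47525009 -0.23465925  0.04422523] 0.006700595050654577 [-6.96277415 -3.63823918 29.78538695] [0.33971082 2.78017756 0.38517241]
```

View pics/w10.png

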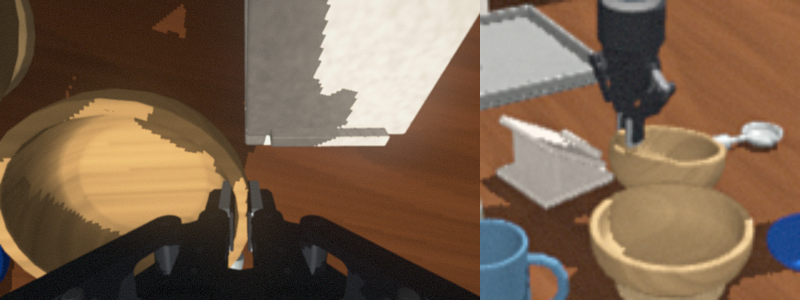

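>>> carry_out(
  rows=[
    [0,[0.02,0,0.0],0],
    [0,[0.04,0,0.01],0],
    [0,[0.05,0,0.015],0],
    [0,[0.05,0,0.015],0],
  ],
  grip_force=20,
)

```text
time: 8.05
position: [0.4831, -0.2311, 0.043]
eef_rot: [0.002, 0.994, 0.11, 0.002]
wrist_force: [-4.9, -0.4, 30.7]
grip_width: 0.0068
```

```bash
python3 - <<'E'
from h import *
s,f=shot('wrist','w11');print(s['position'],s['grip_width'],s['wrist_force'],s['torque'])
f2=ctrl.grab_frame('scene')[:,:,::-1]
cv2.imwrite('pics/w11.png',np.hstack([cv2.resize(f,(480,300)),cv2.resize(f2[110:230,250:378],(320,300))]))
E
```

```text
[ 0.48314029 -0.23108709  0.04300582] 0.006765683503690456 [-4.94363173 -0.39790349 30.6770383 ] [1.01963497 2.28137652 0.13115899]
```

View pics/w11.png

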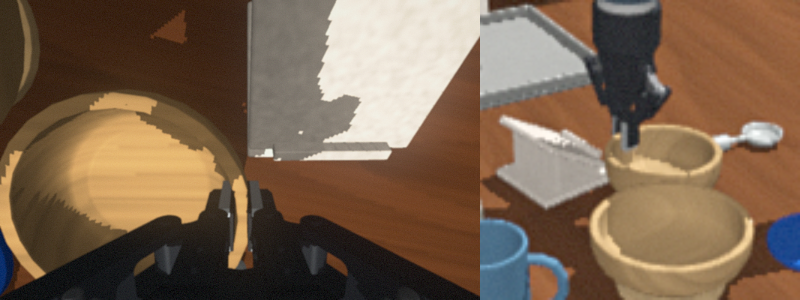

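>>> carry_out(
  rows=[
    [0,[0,0,-0.03],0],
    [15,[0,0,-0.04],0],
    [35,[0,0,-0.04],0],
    [35,[0,0,-0.2],0],
    [35,[0,0,-0.6],0],
    [35,[0,0,-1.0],0],
    [35,[0,0,-1.0],0],
    [35,[0,0,-1.0],0],
  ],
)

```text
time: 8.95
position: [0.4803, -0.2287, 0.1576]
eef_rot: [0.001, 0.994, 0.11, 0.001]
wrist_force: [-1.2, 0.0, -0.6]
grip_width: 0.03
```

```bash
python3 - <<'E'
from h import *
s,f=shot('wrist','w12');print(s['position'],s['grip_width'],s['wrist_force'],s['torque'],s['time'])
f2=ctrl.grab_frame('scene')[:,:,::-1]; ft=ctrl.grab_frame('top')[:,:,::-1]; cv2.imwrite('pics/t12.png',ft); cv2.imwrite('pics/s12.png',f2)
C=cam('wrist',s)
cv2.imwrite('pics/w12o.png',np.vstack([np.hstack([cv2.resize(f,(480,300)),cv2.resize(f2[110:230,250:378],(320,300))]),cv2.resize(ft[160:270,200:493],(800,300))]))
E
```

```text
[ 0.48029031 -0.22872142  0.15755491] 0.030041534293479295 [-1.21012327  0.02896706 -0.63624123] [ 0.00318656  0.02192123 -0.05592857] 8.95
```

View pics/w12o.png

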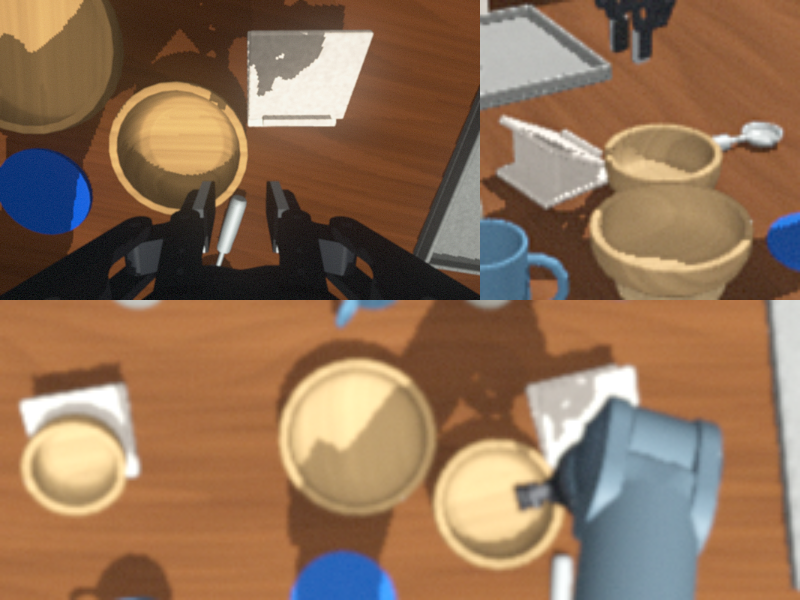

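```bash
python3 - <<'E'
from h import *
plan((.43,-.115,.27),.22)
E
```

```text
units [-0.185 -1.005 -0.961] curyaw 0.2213 spin 0.0015929837842230746
```

>>> carry_out(
  rows=[
    [35,[0,-0.1,-0.4],0],
    [35,[-0.1,-0.5,-0.8],0],
    [35,[-0.185,-0.9,-0.96],0],
    [35,[-0.185,-1.0,-0.96],0],
    [35,[-0.185,-1.0,-0.96],0],
    [35,[-0.185,-1.0,-0.96],0],
    [35,[-0.185,-1.0,-0.96],0],
  ],
)

```text
time: 9.8
position: [0.4305, -0.1171, 0.2699]
eef_rot: [-0.001, 0.994, 0.11, -0.001]
wrist_force: [1.0, -0.2, 0.1]
grip_width: 0.0296
```

```bash
python3 - <<'E'
from h import *
s,f=shot('wrist','w13');print(s['position'],np.abs(s['joint_velocities']).max(),s['time'])
C=cam('wrist',s)
z=np.array([0,0,1.]);x=np.array([1.,0,0])
o=f.copy()
for c,r,h in (((.537,-.0277,.008),.080,.062),((.537,-.0277,.008),.072,.062),((.469,-.1705,0),.066,.062),((.469,-.1705,0),.058,.062)):
    cv2.polylines(o,[proj(C,lid(np.array(c),z,x,r,h)).round().astype(int)],True,(255,0,255),1)
cv2.imwrite('pics/w13o.png',o)
E
```

```text
[ 0.43049607 -0.11708942  0.26986138] 0.009022867061390185 9.8
```

View pics/w13o.png

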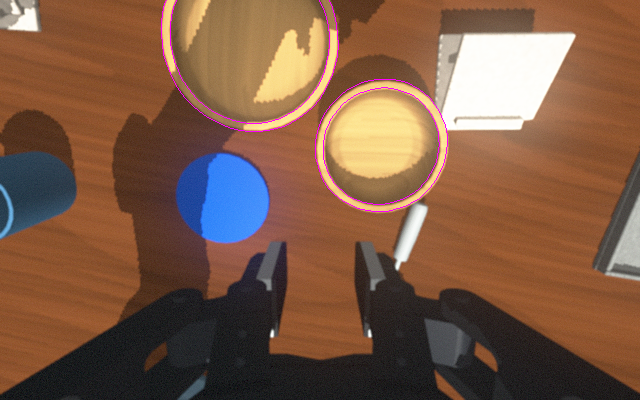

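```bash
python3 - <<'E'
from h import *
o=cv2.imread('pics/w13o.png'); cv2.imwrite('pics/w13c.png',cv2.resize(o[0:220,155:455],None,fx=2.66,fy=2.66,interpolation=cv2.INTER_CUBIC))
E
```

```text
(no output)
```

View pics/w13c.png

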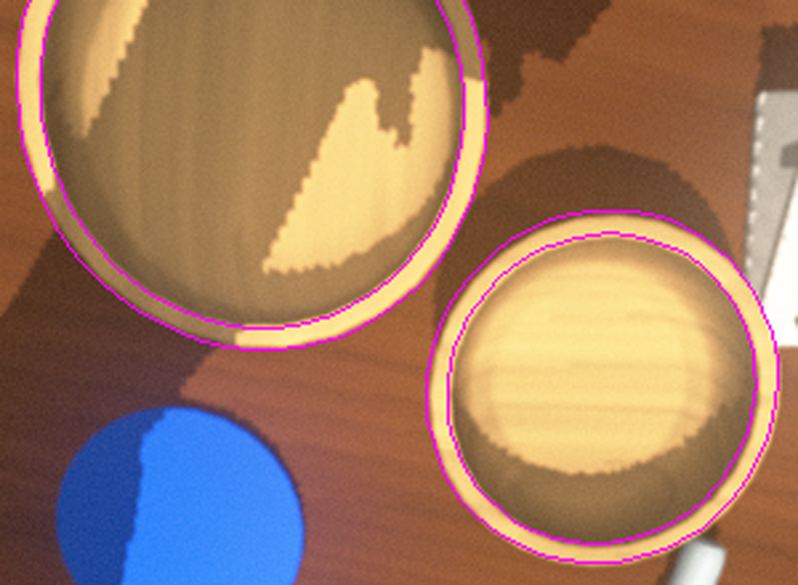

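```bash
python3 - <<'E'
from h import *
plan((.4825,-.2315,.15),.22)
E
```

```text
units [0.218 1.025 0.997] curyaw 0.219 spin -0.001332561058542453
```

>>> carry_out(
  rows=[
    [40,[0.1,0.35,0.2],0],
    [40,[0.2,0.7,0.5],0],
    [40,[0.22,1.0,0.8],0],
    [40,[0.22,1.0,1.0],0],
    [40,[0.22,1.0,1.0],0],
    [40,[0.22,1.0,1.0],0],
  ],
)

```text
time: 10.45
position: [0.4825, -0.2272, 0.1503]
eef_rot: [-0.001, 0.994, 0.11, -0.001]
wrist_force: [0.6, 0.9, 0.6]
grip_width: 0.0343
```

```bash
python3 - <<'E'
from h import *
s=ctrl.read_state();print(s['position'])
plan((.4825,-.2315,.048),.22)
E
```

```text
[ 0.48251997 -0.22720651  0.15029873]
units [-0.006  0.037  0.852] curyaw 0.2202 spin 0.00019696524859267952
```

>>> carry_out(
  rows=[
    [40,[0,0.037,0.3],0],
    [40,[0,0.037,0.6],0],
    [40,[0,0.037,0.82],0],
    [40,[0,0.037,0.85],0],
    [40,[0,0.037,0.85],0],
    [0,[0,0.037,0.85],0],
    [0,[0,0.037,0.85],0],
    [0,[0,0.037,0.85],0],
    [0,[0,0.037,0.85],0],
    [0,[0,0.037,0.85],0],
  ],
  grip_force=60,
)

```text
time: 11.45
position: [0.4867, -0.2322, 0.052]
eef_rot: [0.001, 0.994, 0.11, 0.002]
wrist_force: [0.1, 0.4, 5.3]
grip_width: 0.0067
```

>>> carry_out(
  rows=[
    [0,[0,0,-0.1],0],
    [0,[0,0,-0.3],0],
    [0,[0,0,-0.55],0],
    [0,[0,0,-0.7],0],
    [0,[0,0,-0.7],0],
    [0,[0,0,-0.7],0],
  ],
)

```text
time: 12.05
position: [0.4839, -0.2318, 0.1336]
eef_rot: [0.0, 0.994, 0.11, -0.0]
wrist_force: [-0.8, -0.1, -2.6]
grip_width: 0.0066
```

```bash
python3 - <<'E'
from h import *
s,f=shot('wrist','w14');print(s['position'],s['grip_width'],s['wrist_force'],s['torque'],s['time'])
f2=ctrl.grab_frame('scene')[:,:,::-1]
C=cam('wrist',s)
z=np.array([0,0,1.]);x=np.array([1.,0,0]); c=s['position']+np.array([-.0135,.0605,-.048])
for r in (.066,.058): cv2.polylines(f,[proj(C,lid(c,z,x,r,.062)).round().astype(int)],True,(255,0,255),1)
cv2.imwrite('pics/w14o.png',np.hstack([cv2.resize(f,(480,300)),cv2.resize(f2[70:190,250:378],(320,300))]))
plan((.5515,-.0882,.12),.22)
E
```

```text
[ 0.4839394  -0.23182246  0.13359342] 0.006592197232983904 [-0.82996366 -0.1207463  -2.55172895] [-0.13612918  0.0139583   0.01313961] 12.05
units [ 0.82  -1.037  0.1  ] curyaw 0.2212 spin 0.0014995901939103152
```

View pics/w14o.png

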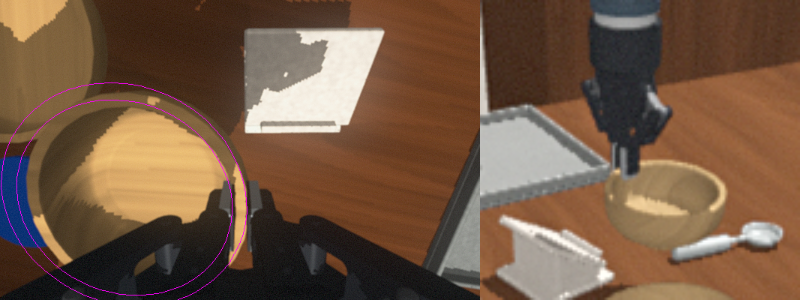

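>>> carry_out(
  rows=[
    [0,[0,0,0.3],0],
    [0,[0,0,0.55],0],
    [0,[0,0,0.62],0],
    [0,[0,0,0.67],0],
    [0,[0,0,0.7],0],
    [0,[0,0,0.71],0],
    [0,[0,0,0.72],0],
    [0,[0,0,0.72],0],
  ],
  grip_force=30,
)

```text
time: 12.95
position: [0.4841, -0.234, 0.0503]
eef_rot: [0.001, 0.994, 0.11, -0.001]
wrist_force: [-6.7, -1.6, 15.0]
grip_width: 0.0062
```

```bash
python3 - <<'E'
from h import *
s,f=shot('wrist','w15');print(s['position'],s['grip_width'],s['wrist_force'],s['torque'],s['time'])
f2=ctrl.grab_frame('scene')[:,:,::-1]
cv2.imwrite('pics/w15o.png',np.hstack([cv2.resize(f,(480,300)),cv2.resize(f2[110:230,250:378],(320,300))]))
E
```

```text
[ 0.4841023  -0.23399788  0.0503083 ] 0.006210737403658795 [-6.6582206  -1.58536982 15.01901019] [0.22699937 1.73346677 0.3163758 ] 12.95
```

View pics/w15o.png

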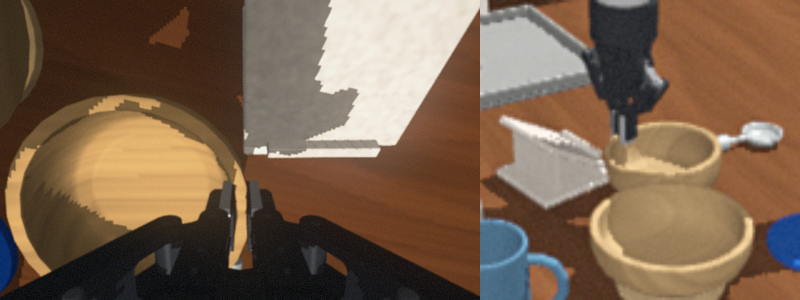

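>>> carry_out(
  rows=[
    [0,[0,0,-0.03],0],
    [25,[0,0,-0.03],0],
    [30,[0,0,-0.03],0],
    [30,[0,0,-0.03],0],
    [30,[0,0,0.02],0],
    [30,[0,0,0.02],0],
    [30,[0,0,0.02],0],
  ],
)

```text
time: 13.75
position: [0.4839, -0.2314, 0.044]
eef_rot: [-0.0, 0.994, 0.11, -0.001]
wrist_force: [0.5, -0.2, -0.5]
grip_width: 0.0259
```

```bash
python3 - <<'E'
from h import *
s,f=shot('wrist','w16');print(s['position'],s['grip_width'],s['wrist_force'],s['torque'],s['time'])
C=cam('wrist',s)
z=np.array([0,0,1.]);x=np.array([1.,0,0]); c=np.array([.469,-.171,0])
for r in (.066,.058): cv2.polylines(f,[proj(C,lid(c,z,x,r,.062)).round().astype(int)],True,(255,0,255),1)
cv2.imwrite('pics/w16o.png',f)
E
```

```text
[ 0.48389702 -0.2314016   0.04401477] 0.02591534611574621 [ 0.5136486  -0.15736015 -0.52871529] [ 0.05013906 -0.00277966  0.03045109] 13.75
```

View pics/w16o.png

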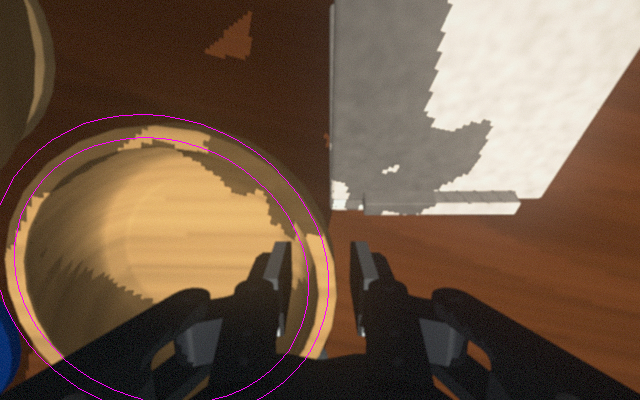

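>>> carry_out(
  rows=[
    [30,[-0.035,0,0],0],
    [30,[-0.035,0,0],0],
    [0,[-0.035,0,0],0],
    [0,[-0.035,0,0],0],
    [0,[-0.035,0,0],0],
    [0,[-0.035,0,0],0],
    [0,[-0.035,0,0],0],
  ],
  grip_force=100,
)

```text
time: 14.5
position: [0.4812, -0.2317, 0.0464]
eef_rot: [-0.001, 0.994, 0.11, 0.0]
wrist_force: [-1.7, 2.3, 9.0]
grip_width: 0.0056
```

>>> carry_out(
  rows=[
    [0,[0,0,-0.1],0],
    [0,[0,0,-0.3],0],
    [0,[0,0,-0.55],0],
    [0,[0,0,-0.7],0],
    [0,[0,0,-0.7],0],
    [0,[0,0,-0.7],0],
  ],
)

```text
time: 15.1
position: [0.4798, -0.2327, 0.1284]
eef_rot: [0.0, 0.994, 0.11, -0.0]
wrist_force: [-0.6, -0.1, -3.7]
grip_width: 0.0057
```

```bash
python3 - <<'E'
from h import *
s,f=shot('wrist','w17');print(s['position'],s['grip_width'],s['wrist_force'],s['torque'],s['time'])
f2=ctrl.grab_frame('scene')[:,:,::-1]
C=cam('wrist',s)
z=np.array([0,0,1.]);x=np.array([1.,0,0]); c=s['position']+np.array([-.0135,.0605,-.045])
for r in (.066,.058): cv2.polylines(f,[proj(C,lid(c,z,x,r,.062)).round().astype(int)],True,(255,0,255),1)
cv2.imwrite('pics/w17o.png',np.hstack([cv2.resize(f,(480,300)),cv2.resize(f2[70:190,250:378],(320,300))]))
plan((.5515,-.0882,.12),.22)
E
```

```text
[ 0.47984167 -0.23274182  0.12844352] 0.005667314470692944 [-0.61209061 -0.10574221 -3.74172101] [-0.14481677  0.01028463 -0.01756437] 15.1
units [ 0.855 -1.037  0.058] curyaw 0.2213 spin 0.0016026806762598639
```

View pics/w17o.png

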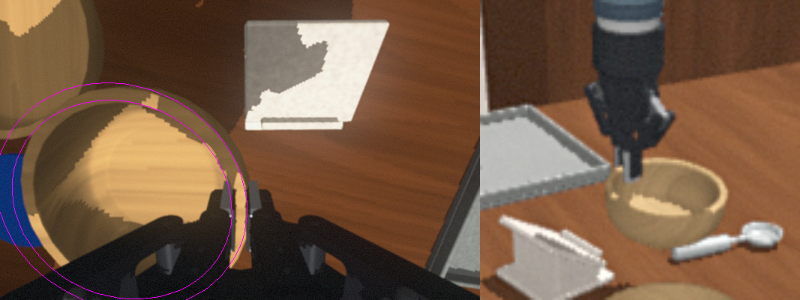

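>>> carry_out(
  rows=[
    [0,[0,0,-0.25],0],
    [0,[0.15,-0.2,-0.35],0],
    [0,[0.35,-0.45,-0.35],0],
    [0,[0.6,-0.7,-0.35],0],
    [0,[0.75,-0.9,-0.35],0],
    [0,[0.85,-1.0,-0.35],0],
    [0,[0.85,-1.0,-0.35],0],
    [0,[0.85,-1.0,-0.35],0],
  ],
)

```text
time: 16.0
position: [0.5521, -0.0937, 0.1691]
eef_rot: [-0.0, 0.994, 0.111, -0.002]
wrist_force: [-0.4, -0.1, -3.3]
grip_width: 0.0054
```

```bash
python3 - <<'E'
from h import *
s,f=shot('wrist','w18');print(s['position'],s['grip_width'],s['wrist_force'],s['torque'],s['time'])
ft=ctrl.grab_frame('top')[:,:,::-1]
cv2.imwrite('pics/w18o.png',np.vstack([cv2.resize(f,(640,400))[:300],cv2.resize(ft[160:260,230:443],(640,300))]))
plan((.5515,-.0882,.09),.22)
E
```

```text
[ 0.55208232 -0.09368597  0.16906889] 0.0054499984632027714 [-0.37746749 -0.14023465 -3.31738493] [-0.1449613  -0.04357248  0.07108743] 16.0
units [ 0.011 -0.06   0.663] curyaw 0.2184 spin -0.0020362721042302464
```

View pics/w18o.png

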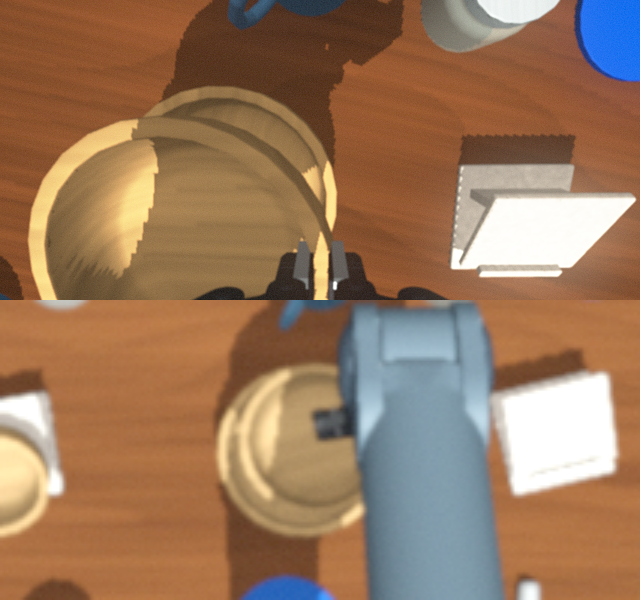

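>>> carry_out(
  rows=[
    [0,[0.01,-0.045,0.2],0],
    [0,[0.01,-0.045,0.4],0],
    [0,[0.01,-0.045,0.55],0],
    [0,[0.01,-0.045,0.62],0],
    [0,[0.01,-0.045,0.65],0],
    [0,[0.01,-0.045,0.65],0],
  ],
  grip_force=50,
)

```text
time: 16.7
position: [0.5533, -0.0885, 0.0927]
eef_rot: [0.0, 0.994, 0.11, -0.0]
wrist_force: [-1.2, -0.3, -2.3]
grip_width: 0.0051
```

```bash
python3 - <<'E'
from h import *
s,f=shot('wrist','w19');print(s['position'],s['grip_width'],s['wrist_force'],s['torque'],s['time'])
f2=ctrl.grab_frame('scene')[:,:,::-1]
cv2.imwrite('pics/w19o.png',np.hstack([cv2.resize(f,(480,300)),cv2.resize(f2[130:250,260:388],(320,300))]))
plan((.5515,-.0882,.076),.22)
E
```

```text
[ 0.55328306 -0.08849987  0.09269331] 0.005104955886150351 [-1.15271762 -0.28415691 -2.27928407] [-0.09856457  0.00175587 -0.04782466] 16.7
units [-0.023 -0.004  0.148] curyaw 0.2205 spin 0.0006717936052631688
```

View pics/w19o.png

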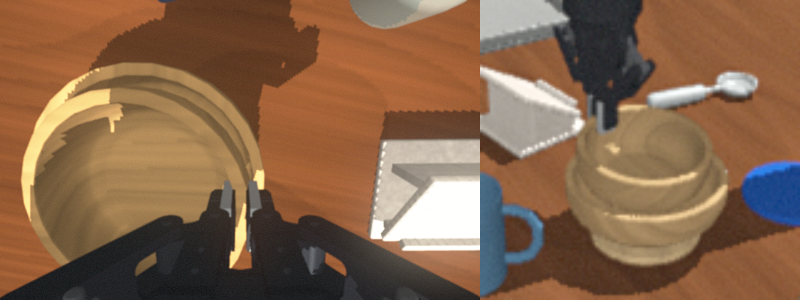

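>>> carry_out(
  rows=[
    [0,[-0.01,0,0.03],0],
    [0,[-0.01,0,0.06],0],
    [0,[-0.01,0,0.09],0],
    [0,[-0.01,0,0.11],0],
    [0,[-0.01,0,0.11],0],
  ],
  grip_force=40,
)

```text
time: 17.3
position: [0.5528, -0.0884, 0.0801]
eef_rot: [0.0, 0.994, 0.11, 0.0]
wrist_force: [-0.8, -2.0, 3.2]
grip_width: 0.0054
```

Touching. Lower a little more, gently.

>>> carry_out(
  rows=[
    [0,[0,0,0.015],0],
    [0,[0,0,0.03],0],
    [0,[0,0,0.045],0],
    [0,[0,0,0.06],0],
    [0,[0,0,0.06],0],
  ],
  grip_force=25,
)

```text
time: 17.8
position: [0.5545, -0.0907, 0.0762]
eef_rot: [0.002, 0.994, 0.11, 0.001]
wrist_force: [-4.6, -4.9, 18.0]
grip_width: 0.0054
```

```bash
python3 - <<'E'
from h import *
s,f=shot('wrist','w20');print(s['position'],s['grip_width'],s['wrist_force'],s['torque'],s['time'])
f2=ctrl.grab_frame('scene')[:,:,::-1]
cv2.imwrite('pics/w20o.png',np.hstack([cv2.resize(f,(480,300)),cv2.resize(f2[130:250,260:388],(320,300))]))
E
```

```text
[ 0.55446314 -0.09067511  0.076214  ] 0.005440269283456596 [-4.61334279 -4.93033807 18.04886108] [-0.03319461  1.29811696  0.29595804] 17.8
```

View pics/w20o.png

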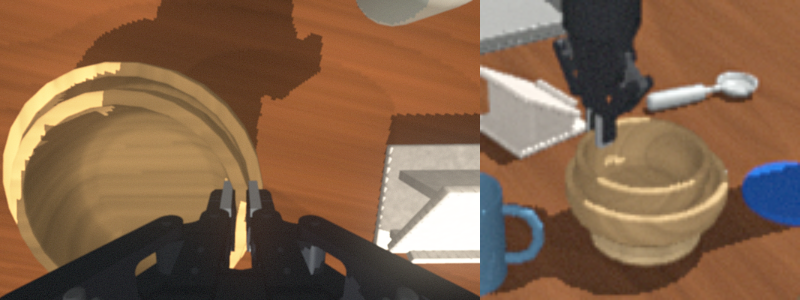

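```bash
python3 - <<'E'
from h import *
s=ctrl.read_state(); f=cv2.imread('pics/w20.png'); f2=ctrl.grab_frame('scene')[:,:,::-1].copy()
z=np.array([0,0,1.]);x=np.array([1.,0,0])
out=[]
for C,im in ((cam('wrist',s),f),(cam('scene'),f2)):
  for c,r,col in (((.538,-.0277,.008),.08,(0,255,0)),((.538,-.0277,.028),.066,(255,0,255)),((.538,-.0277,.028),.058,(255,0,255))):
    cv2.polylines(im,[(proj(C,lid(np.array(c),z,x,r,.062))*8).round().astype(int)],True,col,1,shift=3)
cv2.imwrite('pics/w20p.png',np.hstack([cv2.resize(f,(480,300)),cv2.resize(f2[130:250,260:388],(320,300),interpolation=cv2.INTER_CUBIC)]))
E
```

```text
(no output)
```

View pics/w20p.png

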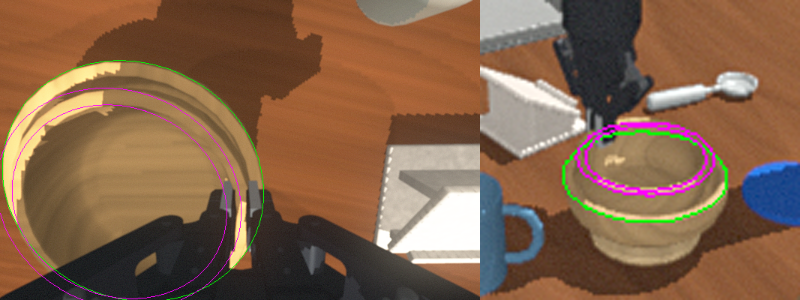

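>>> carry_out(
  rows=[
    [0,[-0.02,-0.03,-0.01],0],
    [0,[-0.02,-0.03,0],0],
    [0,[-0.02,-0.03,0.02],0],
    [0,[-0.02,-0.03,0.035],0],
    [0,[-0.02,-0.03,0.035],0],
  ],
  grip_force=20,
)

```text
time: 18.45
position: [0.5545, -0.0908, 0.0747]
eef_rot: [0.004, 0.994, 0.108, 0.004]
wrist_force: [-2.6, -8.9, 24.7]
grip_width: 0.0053
```

```bash
python3 - <<'E'
from h import *
s,f=shot('wrist','w21'); print(s['position'],s['grip_width'],s['wrist_force'],s['torque'],s['time'])
f2=ctrl.grab_frame('scene')[:,:,::-1].copy()
z=np.array([0,0,1.]);x=np.array([1.,0,0])
out=[]
for C,im in ((cam('wrist',s),f),(cam('scene'),f2)):
  for c,r,col in (((.538,-.0277,.008),.08,(0,255,0)),((.538,-.0277,.028),.066,(255,0,255)),((.538,-.0277,.028),.058,(255,0,255))):
    cv2.polylines(im,[(proj(C,lid(np.array(c),z,x,r,.062))*8).round().astype(int)],True,col,1,shift=3)
cv2.imwrite('pics/w21p.png',np.hstack([cv2.resize(f,(480,300)),cv2.resize(f2[130:250,260:388],(320,300),interpolation=cv2.INTER_CUBIC)]))
E
```

```text
[ 0.55454454 -0.09084287  0.07466957] 0.005301081573011633 [-2.55882633 -8.88552619 24.68673707] [-0.59445748  1.19712561  0.28930925] 18.45
```

View pics/w21p.png

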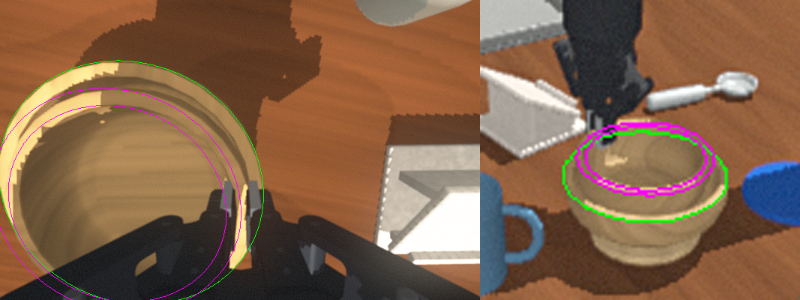

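>>> carry_out(
  rows=[
    [0,[0,0.02,-0.02],0],
    [3,[0,0.02,-0.03],0],
    [8,[0,0.02,-0.03],0],
    [12,[0,0.02,-0.03],0],
    [20,[0,0.02,-0.03],0],
    [30,[0,0.02,-0.03],0],
    [30,[0,0.02,-0.03],0],
  ],
)

```text
time: 19.25
position: [0.5489, -0.0863, 0.0709]
eef_rot: [-0.001, 0.994, 0.111, -0.001]
wrist_force: [-0.1, -0.2, 0.4]
grip_width: 0.0255
```

```bash
cat >> h.py <<'E'
def over(name,circ,crop=(130,250,260,388)):
  s,f=shot('wrist',name); print(s['position'],s['grip_width'],s['wrist_force'],s['torque'],s['time'])
  f2=ctrl.grab_frame('scene')[:,:,::-1].copy(); cv2.imwrite(f'pics/{name}_s.png',f2)
  z=np.array([0,0,1.]);x=np.array([1.,0,0])
  for C,im in ((cam('wrist',s),f),(cam('scene'),f2)):
    for c,r,col in circ:
      cv2.polylines(im,[(proj(C,lid(np.array(c),z,x,r,0))*8).round().astype(int)],True,col,1,shift=3)
  a,b,c_,d=crop
  cv2.imwrite(f'pics/{name}p.png',np.hstack([cv2.resize(f,(480,300)),cv2.resize(f2[a:b,c_:d],(320,300),interpolation=cv2.INTER_CUBIC)]))
  return s
L=[((.538,-.0277,.07),.08,(0,255,0)),((.538,-.0277,.09),.066,(255,0,255)),((.538,-.0277,.09),.058,(255,0,255))]
E
python3 - <<'E'
from h import *
over('w22',L)
E
```

```text
[ 0.54888351 -0.08631238  0.07090766] 0.025471158421564596 [-0.06273633 -0.20827792  0.42687726] [-0.02015102  0.04110186  0.02401694] 19.25
```

View pics/w22p.png

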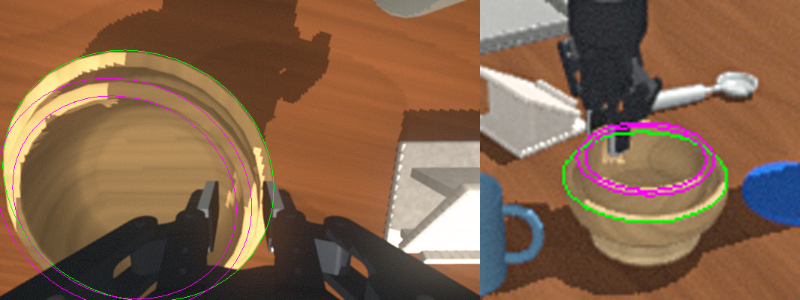

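>>> carry_out(
  rows=[
    [30,[0,0,-0.1],0],
    [30,[0,0,-0.4],0],
    [30,[0,0,-0.8],0],
    [30,[-0.3,-0.2,-1.0],0],
    [30,[-0.7,-0.5,-1.0],0],
    [30,[-0.7,-0.5,-1.0],0],
    [30,[-0.7,-0.5,-1.0],0],
    [30,[-0.7,-0.5,-1.0],0],
  ],
)

```text
time: 20.15
position: [0.4558, -0.0475, 0.1925]
eef_rot: [0.0, 0.994, 0.11, 0.001]
wrist_force: [-0.1, 0.7, -0.0]
grip_width: 0.0257
```

```bash

python3 - <<'E'
from h import *
over('w23',L)
E
```

```text
[ 0.45578646 -0.0475006   0.19250079] 0.025676809021096283 [-0.06790169  0.72071201 -0.01065156] [ 0.02771475 -0.03129158 -0.05060344] 20.15
```

View pics/w23p.png

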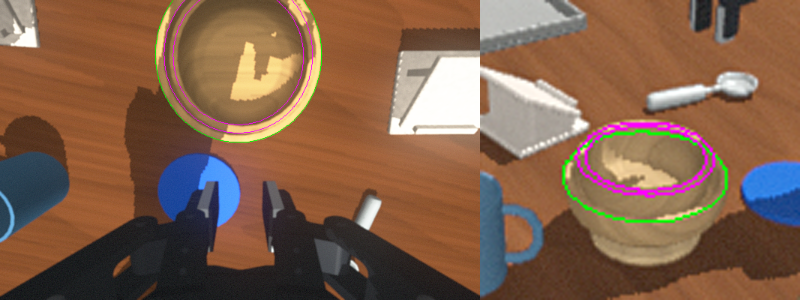

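View pics/w23.png

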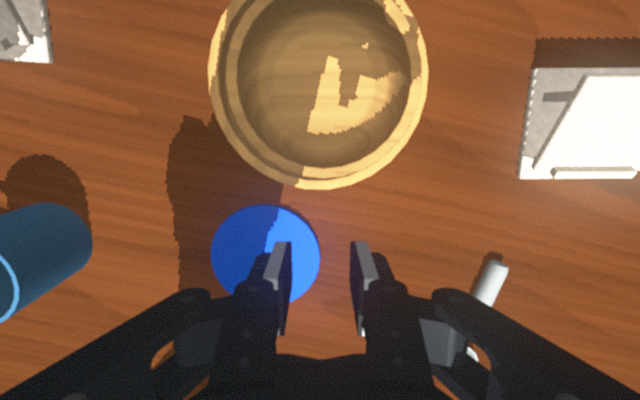

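```bash

python3 - <<'E'
from h import *
w=cv2.imread('pics/w23.png')[0:200,195:445]; s=cv2.imread('pics/w23_s.png')[165:245,280:370]
t=ctrl.grab_frame('top')[:,:,::-1].copy(); cv2.imwrite('pics/t23.png',t)
C=cam('top'); z=np.array([0,0,1.]);x=np.array([1.,0,0])
t=t[165:255,280:380]
cv2.imwrite('pics/w23c.png',np.vstack([np.hstack([cv2.resize(s,(400,355),interpolation=cv2.INTER_CUBIC),cv2.resize(t,(400,355),interpolation=cv2.INTER_CUBIC)])]))
cv2.imwrite('pics/w23d.png',cv2.resize(w,None,fx=3,fy=3,interpolation=cv2.INTER_CUBIC))
E
```

```text
(no output)
```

View pics/w23c.png

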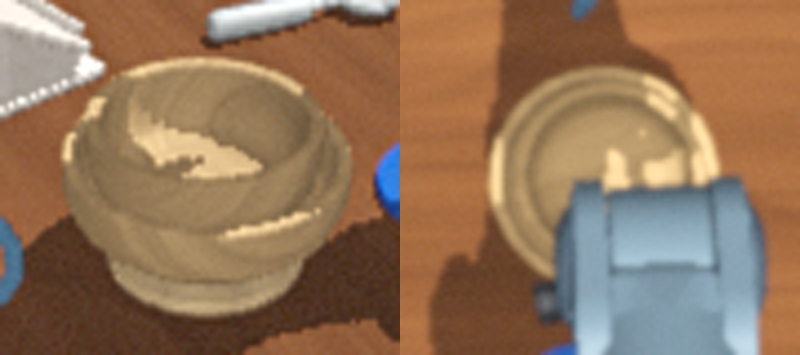

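View pics/w23d.png

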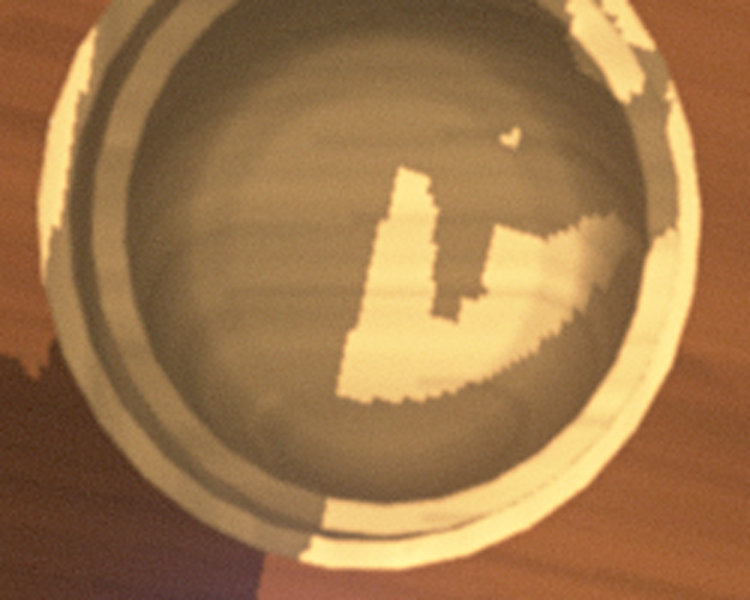

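```bash

python3 - <<'E'
from h import *
w=cv2.imread('pics/w23.png')[0:200,195:445]
g=cv2.resize(w,None,fx=6,fy=6,interpolation=cv2.INTER_CUBIC)
cv2.imwrite('pics/e1.png',g[0:600,150:750]);cv2.imwrite('pics/e2.png',g[600:1160,150:900]);cv2.imwrite('pics/e3.png',g[0:600,900:1440])
E
```

```text
(no output)
```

View pics/e1.png

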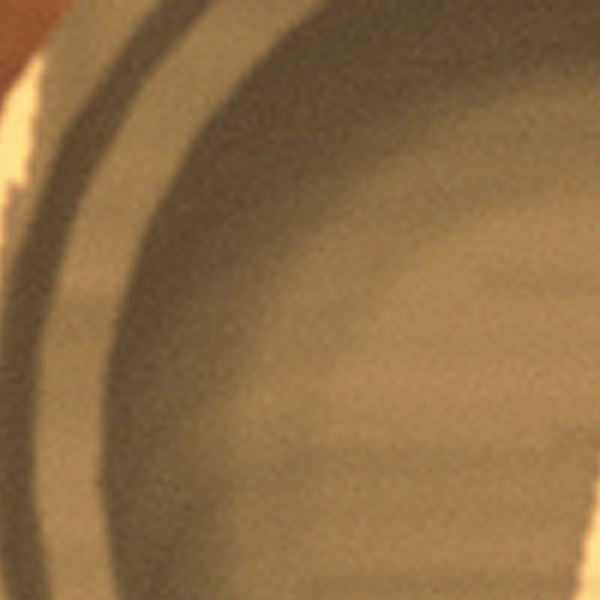

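View pics/e2.png

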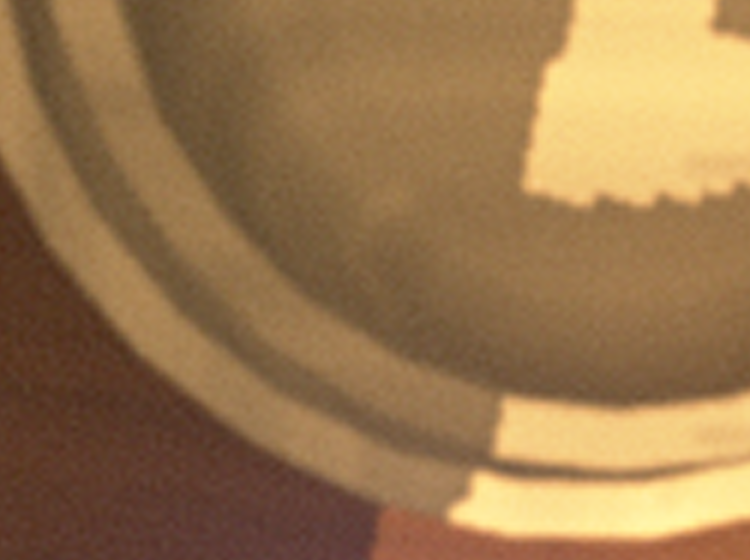

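View pics/e3.png

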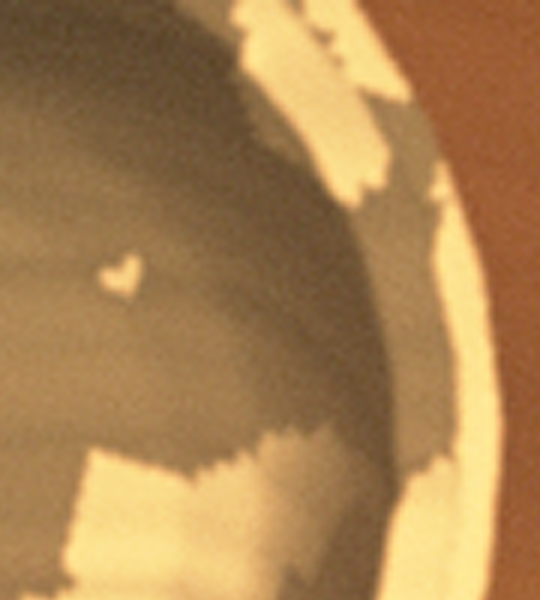

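```bash

cat > f.py <<'E'
from h import *
from scipy.optimize import least_squares
inn=[(x+150,y) for x,y in [(325,0),(200,130),(140,240),(107,370),(100,480),(118,600)]]+[(x+150,y+600) for x,y in [(165,120),(260,245),(350,320),(500,395),(640,405),(750,393)]]+[(x+900,y) for x,y in [(345,205),(380,300),(397,400),(392,500),(380,590)]]
out=[(x+150,y) for x,y in [(215,0),(150,75),(80,190),(40,330),(35,480),(50,600)]]+[(x+150,y+600) for x,y in [(65,60),(160,235),(300,365),(400,430),(500,467),(600,472),(750,455)]]+[(x+900,y) for x,y in [(435,250),(455,340),(455,450)]]
cv=lambda p:np.array(p,float)/6+np.array([195-.4,-.4])
s=dict(position=np.array([.45578646,-.0475006,.19250079]),eef_rot=np.array([0.0,0.9939,.1103,.0005])) # approx
E
python3 - <<'E'
exec(open('f.py').read())
r=ctrl.read_state(); print(r['position'],r['time']); s=r
C=cam('wrist',s)
def pr(q,r,pts):
    c=np.array([q[0],q[1],q[2]]); n=np.array([q[3],q[4],1.]); n/=np.linalg.norm(n)
    x=np.cross([0,1.,0],n); x/=np.linalg.norm(x)
    P=proj(C,lid(c,n,x,r,0,400)); d=np.linalg.norm(P[None]-pts[:,None],axis=2); i=d.argmin(1)
    cen=proj(C,c[None])[0]
    return np.linalg.norm(pts-cen,axis=1)-np.linalg.norm(P[i]-cen,axis=1)
a,b=cv(inn),cv(out)
for tilt in (0,1):
  f=lambda q:np.r_[pr(np.r_[q,0,0] if not tilt else q,.058,a),pr(np.r_[q,0,0] if not tilt else q,.066,b)]
  q0=[.538,-.03,.09]+([0,0] if tilt else [])
  o=least_squares(f,q0,x_scale=[.01]*3+[.05]*2*tilt,diff_step=1e-3); J=o.jac; cov=np.linalg.pinv(J.T@J)*o.fun.var()
  print(o.x.round(4),np.sqrt(np.diag(cov)).round(4),'rms',o.fun.std(), np.degrees(np.hypot(*o.x[3:])) if tilt else '')
E
```

```text
[ 0.45617454 -0.04765452  0.1920254 ] 20.3
[ 0.5381 -0.032   0.0895] [0.0001 0.0001 0.0003] rms 0.6899108413088417 
[ 0.5387 -0.0323  0.0898  0.0432 -0.0186] [0.0005 0.0005 0.0005 0.0394 0.0256] rms 0.6934432783422965 2.693894622963225
```

```bash
python3 - <<'E'
from h import *
plan((.475,.235,.25),.10)
E
```

```text
units [ 0.668 -2.264 -0.482] curyaw 0.2202 spin 0.15305460967584839
```

>>> carry_out(
  rows=[
    [30,[0.1,-0.3,-0.3],0.15],
    [30,[0.2,-0.7,-0.48],0.15],
    [30,[0.3,-1.0,-0.48],0.15],
  ],
)

```text
time: 20.6
position: [0.4668, 0.0794, 0.2527]
eef_rot: [-0.001, 0.999, 0.05, 0.003]
wrist_force: [1.0, 0.3, -0.2]
grip_width: 0.0254
```

>>> carry_out(
  rows=[
    [30,[0.1,-0.4,0],0],
    [30,[0.2,-0.8,0],0],
    [30,[0.25,-1.0,0],0],
    [30,[0.25,-1.0,0],0],
    [30,[0.25,-1.0,0],0],
  ],
)

```text
time: 21.1
position: [0.4815, 0.2005, 0.2489]
eef_rot: [-0.0, 0.999, 0.052, -0.0]
wrist_force: [-0.3, -0.1, -0.4]
grip_width: 0.0257
```

```bash
cat >> h.py <<'E'
def smallover(name,o,yaw,size='s'):
  s,f=shot('wrist',name); C=cam('wrist',s); T=np.radians(32)
  P,zax,xx,yx=sil(C,size,*o,yaw,T)
  cv2.polylines(f,[cv2.convexHull((P*8).astype(np.float32)).round().astype(int)],True,(255,0,255),1,shift=3)
  R={'s':.044,'m':.058}[size]
  cv2.polylines(f,[(proj(C,lid(np.array(o),zax,xx,R,.062))*8).round().astype(int)],True,(0,255,0),1,shift=3)
  cv2.imwrite(f'pics/{name}p.png',f); print(s['position'],s['time']); return s,f,C
E
python3 - <<'E'
from h import *
smallover('w24',(.535,.261,.045),.10)
plan((.475,.235,.25),.10)
E
```

```text
[0.48148545 0.20054619 0.24890671] 21.1
units [-0.024 -0.303 -0.01 ] curyaw 0.1018 spin 0.002242609030789077
```

View pics/w24p.png

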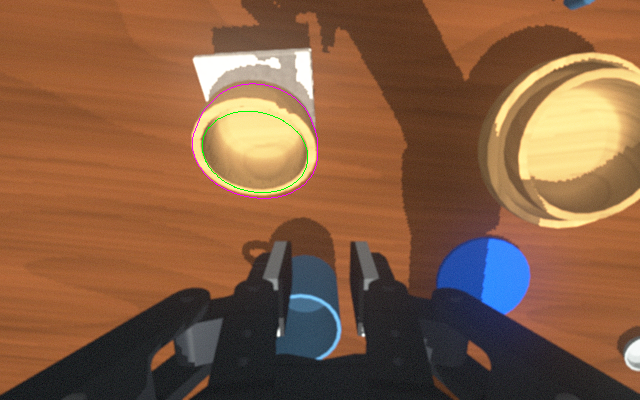

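```bash
python3 - <<'E'
from h import *
f=cv2.imread('pics/w24p.png'); g=cv2.imread('pics/w24.png')
C=cam('wrist',ctrl.read_state())
# board top edge direction: pixels -> plane z ~ .075
a=ray(C,193,57,.075);b=ray(C,310,49,.075); d=a-b; print('edge',a,b,np.linalg.norm(d),'yaw',np.arctan2(-d[0],d[1]))
o=g.copy()
for yaw,col in ((.17,(255,0,255)),):
  P,zax,xx,yx=sil(C,'s',.535,.261,.045,yaw,np.radians(32))
  cv2.polylines(o,[cv2.convexHull((P*8).astype(np.float32)).round().astype(int)],True,col,1,shift=3)
  cv2.polylines(o,[(proj(C,lid(np.array((.535,.261,.045)),zax,xx,.044,.062))*8).round().astype(int)],True,(0,255,0),1,shift=3)
c=lambda i:cv2.resize(i[35:210,175:335],None,fx=2.5,fy=2.5,interpolation=cv2.INTER_CUBIC)
cv2.imwrite('pics/w24c.png',np.hstack([c(f),c(o)]))
E
```

```text
edge [0.5774543  0.31689287 0.075     ] [0.59368817 0.21885864 0.075     ] 0.09936925965171128 yaw 0.16410472180980035
```

View pics/w24c.png

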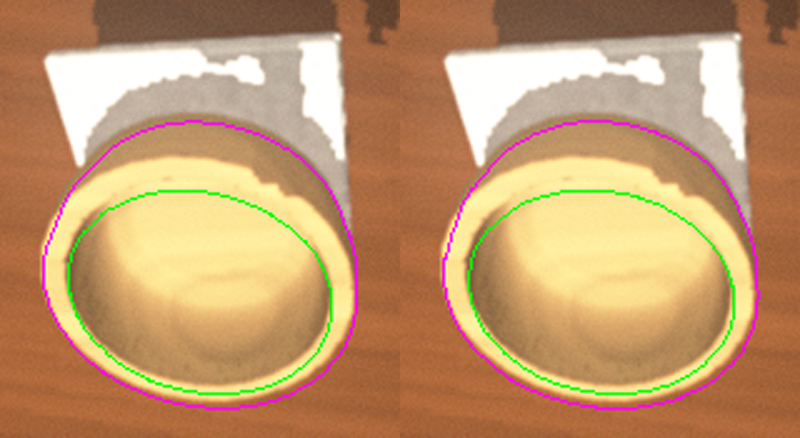

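```bash
python3 - <<'E'
from h import *
plan((.512,.2096,.14),.16)
E
```

```text
units [ 0.263 -0.062  0.906] curyaw 0.1018 spin -0.07415176365332075
```

>>> carry_out(
  rows=[
    [35,[0.26,-0.06,0.1],-0.075],
    [35,[0.26,-0.06,0.5],-0.075],
    [35,[0.26,-0.06,0.85],-0.075],
    [35,[0.26,-0.06,0.9],-0.075],
    [35,[0.26,-0.06,0.9],-0.075],
    [35,[0.26,-0.06,0.9],-0.075],
  ],
  grip_force=50,
)

```text
time: 21.75
position: [0.5128, 0.2106, 0.1433]
eef_rot: [-0.0, 0.997, 0.08, 0.002]
wrist_force: [0.4, 0.0, 0.1]
grip_width: 0.0301
```

```bash
python3 - <<'E'
from h import *
s,f,C=smallover('w25',(.537,.262,.045),.16)
plan((.512,.2096,.0815),.16)
E
```

```text
[0.5128115  0.21058686 0.14333829] 21.75
units [-0.014  0.011  0.52 ] curyaw 0.1613 spin 0.0016020020570541942
```

View pics/w25p.png

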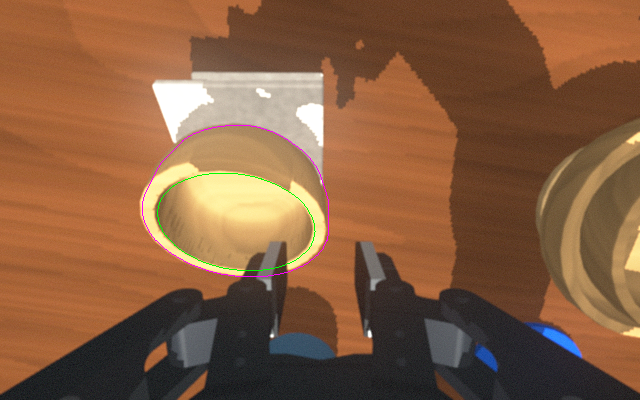

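>>> carry_out(
  rows=[
    [35,[-0.01,0.01,0.2],0],
    [35,[-0.01,0.01,0.4],0],
    [35,[-0.01,0.01,0.52],0],
    [35,[-0.01,0.01,0.52],0],
    [0,[-0.01,0.01,0.52],0],
    [0,[-0.01,0.01,0.52],0],
    [0,[-0.01,0.01,0.52],0],
    [0,[-0.01,0.01,0.52],0],
    [0,[-0.01,0.01,0.52],0],
  ],
)

```text
time: 22.7
position: [0.5112, 0.212, 0.0817]
eef_rot: [-0.002, 0.997, 0.082, 0.002]
wrist_force: [-2.7, 1.7, 4.6]
grip_width: 0.0078
```

```bash
python3 - <<'E'
from h import *
over('w26',[],(220,340,360,488))
E
```

```text
[0.51117985 0.21202643 0.08169606] 0.007821841630360038 [-2.73729481  1.67290313  4.57269309] [0.49657458 0.57222473 0.06928461] 22.7
```

View pics/w26p.png

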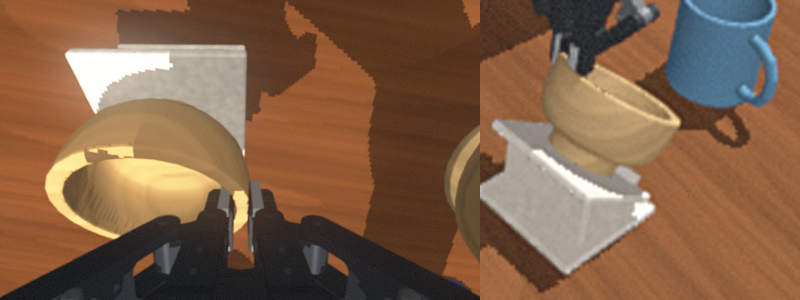

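>>> carry_out(
  rows=[
    [0,[0,0,-0.1],0],
    [0,[0,0,-0.3],0],
    [0,[0,0,-0.55],0],
    [0,[0,0,-0.8],0],
    [0,[0,0,-0.8],0],
    [0,[0,0,-0.8],0],
  ],
)

```text
time: 23.4
position: [0.5108, 0.2091, 0.1764]
eef_rot: [0.0, 0.997, 0.081, 0.001]
wrist_force: [0.1, -1.4, -1.5]
grip_width: 0.0069
```

```bash
python3 - <<'E'
from h import *
over('w27',[],(180,300,360,488))
plan((.435,.0824,.060),.16)
E
```

```text
[0.51083587 0.20907288 0.1763866 ] 0.0069094666543534425 [ 0.11030992 -1.39026151 -1.46336183] [-0.06265707  0.02962768 -0.0634087 ] 23.4
units [-0.778  0.935  0.953] curyaw 0.1621 spin 0.0026248863190112
```

View pics/w27p.png

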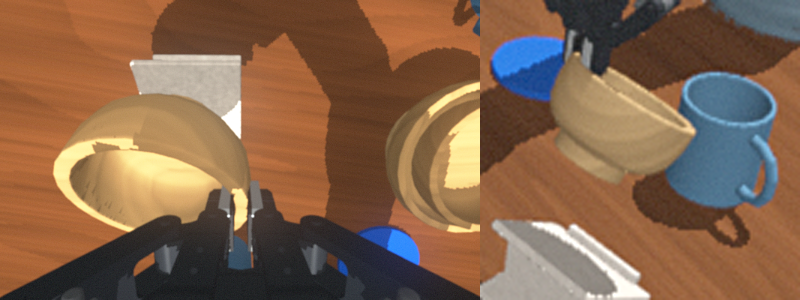

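>>> carry_out(
  rows=[
    [0,[-0.2,0.25,0],0],
    [0,[-0.4,0.5,0],0],
    [0,[-0.6,0.75,0],0],
    [0,[-0.78,0.93,0.1],0],
    [0,[-0.78,0.93,0.35],0],
    [0,[-0.78,0.93,0.65],0],
    [0,[-0.78,0.93,0.85],0],
    [0,[-0.78,0.93,0.95],0],
    [0,[-0.78,0.93,0.97],0],
  ],
  grip_force=30,
)

```text
time: 24.4
position: [0.4335, 0.0837, 0.0564]
eef_rot: [-0.0, 0.997, 0.081, -0.003]
wrist_force: [-1.6, -0.5, -0.6]
grip_width: 0.007
```

>>> carry_out(
  rows=[
    [0,[0,0,0.03],0],
    [0,[0,0,0.05],0],
    [0,[0,0,0.05],0],
  ],
)

```text
time: 24.7
position: [0.437, 0.0836, 0.0541]
eef_rot: [0.001, 0.997, 0.081, 0.001]
wrist_force: [-2.3, -2.0, 6.0]
grip_width: 0.0068
```

```bash
python3 - <<'E'
from h import *
over('w28',[],(150,290,320,470))
E
```

```text
[0.43698459 0.08359102 0.05414991] 0.00678390304892797 [-2.31450257 -2.03893349  5.98872825] [-0.26186285  0.70022195  0.13693454] 24.7
```

View pics/w28p.png

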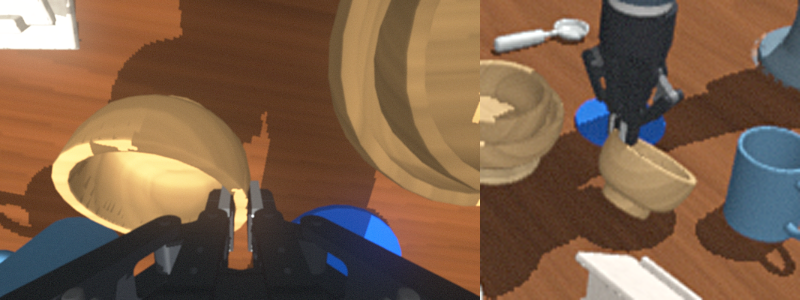

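>>> carry_out(
  rows=[
    [0,[0.03,0,0.02],0],
    [0,[0.06,0,0.03],0],
    [0,[0.09,0,0.03],0],
    [0,[0.12,0,0.035],0],
    [0,[0.15,0,0.04],0],
    [0,[0.18,0,0.045],0],
    [0,[0.21,0,0.055],0],
    [0,[0.24,0,0.065],0],
    [0,[0.27,0,0.075],0],
    [0,[0.3,0,0.085],0],
  ],
)

```text
time: 25.8
position: [0.4755, 0.0911, 0.0466]
eef_rot: [0.0, 0.997, 0.081, 0.004]
wrist_force: [-4.0, -2.0, 18.0]
grip_width: 0.0068
```

```bash
python3 - <<'E'
from h import *
over('w29',[],(150,290,320,470))
E
```

```text
[0.47546958 0.09107542 0.04660324] 0.006804794715607094 [-3.99547114 -2.0498494  18.00428417] [0.11692241 1.56704132 0.31930511] 25.8
```

View pics/w29p.png

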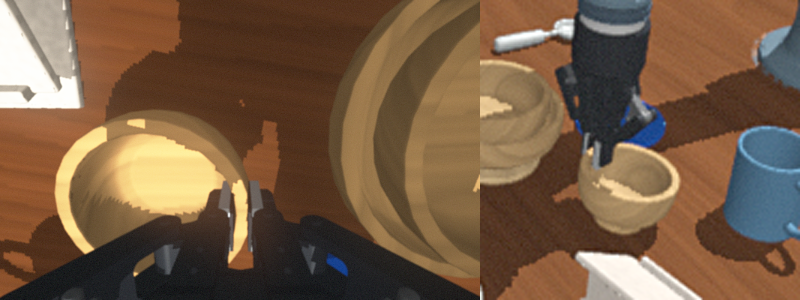

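>>> carry_out(
  rows=[
    [0,[0.03,0,0.01],0],
    [0,[0.05,0,0.02],0],
    [0,[0.05,0,0.025],0],
    [0,[0.05,0,0.025],0],
  ],
  grip_force=20,
)

```text
time: 26.3
position: [0.4806, 0.0913, 0.0435]
eef_rot: [0.001, 0.997, 0.081, 0.003]
wrist_force: [-4.0, -2.7, 17.9]
grip_width: 0.0072
```

>>> carry_out(
  rows=[
    [0,[0,0,-0.03],0],
    [8,[0,0,-0.03],0],
    [16,[0,0,-0.03],0],
    [30,[0,0,-0.03],0],
    [30,[0,0,-0.03],0],
    [30,[0,0,-0.03],0],
  ],
)

```text
time: 26.9
position: [0.4774, 0.0907, 0.043]
eef_rot: [0.0, 0.997, 0.081, 0.0]
wrist_force: [0.2, -0.3, -0.4]
grip_width: 0.0257
```

```bash
python3 - <<'E'
from h import *
s=ctrl.read_state(); p=s['position']; c=(p[0]-.0077,p[1]+.0474,.062)
over('w30',[(c,.052,(255,0,255)),(c,.044,(0,255,0))],(150,290,320,470)); print(c)
E
```

```text
[0.47741091 0.09073228 0.04297098] 0.02574086633483913 [ 0.22217759 -0.27111163 -0.38756515] [-0.02104738  0.00166188  0.00649971] 26.9
(np.float64(0.46971090957161293), np.float64(0.13813227841954862), 0.062)
```

View pics/w30p.png

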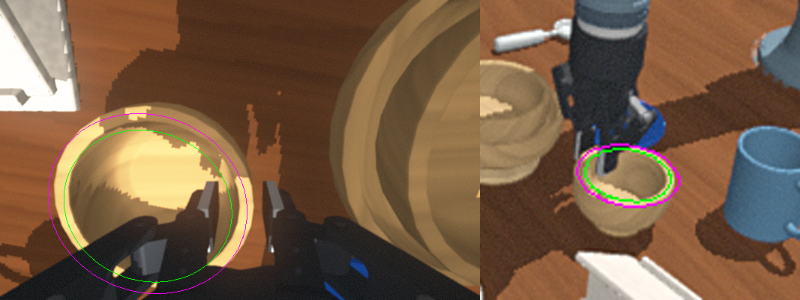

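>>> carry_out(
  rows=[
    [30,[0.037,0.025,-0.01],0],
    [30,[0.037,0.025,-0.01],0],
    [0,[0.037,0.025,-0.01],0],
    [0,[0.037,0.025,-0.01],0],
    [0,[0.037,0.025,-0.01],0],
    [0,[0.037,0.025,-0.01],0],
    [0,[0.037,0.025,-0.01],0],
  ],
  grip_force=80,
)

```text
time: 27.7
position: [0.483, 0.0897, 0.0456]
eef_rot: [-0.0, 0.997, 0.081, 0.001]
wrist_force: [-2.1, -1.3, 9.8]
grip_width: 0.0063
```

>>> carry_out(
  rows=[
    [0,[0,0,-0.1],0],
    [0,[0,0,-0.3],0],
    [0,[0,0,-0.6],0],
    [0,[0,0,-0.9],0],
    [0,[0,0,-1.0],0],
    [0,[0,0,-1.0],0],
    [0,[0,0,-1.0],0],
  ],
)

```text
time: 28.4
position: [0.4809, 0.088, 0.1629]
eef_rot: [0.0, 0.997, 0.081, -0.001]
wrist_force: [-0.0, 0.2, -2.0]
grip_width: 0.0061
```

```bash
python3 - <<'E'
from h import *
s=ctrl.read_state(); p=s['position']; c=(p[0]-.0077,p[1]+.0474,p[2]+.016)
over('w31',[(c,.052,(255,0,255)),(c,.044,(0,255,0))],(110,250,320,470))
plan((.538+.0077,-.032-.0474,.17),.16)
E
```

```text
[0.48088478 0.08799415 0.16286345] 0.006069348406435023 [-0.04115158  0.24409547 -1.9883877 ] [-0.07392238 -0.01895198  0.00250357] 28.4
units [ 0.313  1.465 -0.069] curyaw 0.1623 spin 0.002920534226277011
```

View pics/w31p.png

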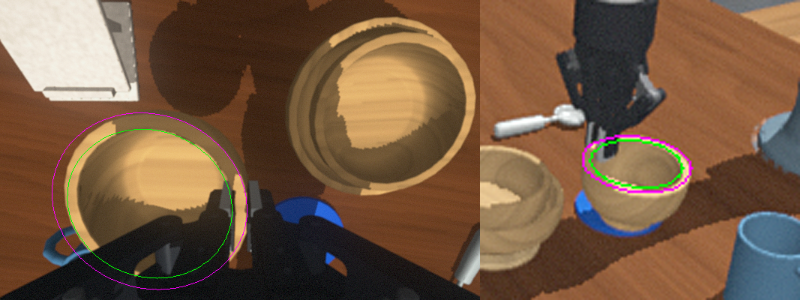

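```bash
python3 - <<'E'
from h import *
plan((.5457,-.0775,.18),.16)
E
```

```text
units [ 0.315  1.449 -0.152] curyaw 0.1623 spin 0.002920534226277011
```

>>> carry_out(
  rows=[
    [0,[0,0.1,-0.15],0],
    [0,[0.08,0.35,-0.15],0],
    [0,[0.16,0.65,-0.15],0],
    [0,[0.25,0.95,-0.15],0],
    [0,[0.3,1.0,-0.15],0],
  ],
)

```text
time: 29.0
position: [0.5369, -0.0308, 0.1798]
eef_rot: [0.001, 0.997, 0.077, -0.002]
wrist_force: [-0.5, 0.6, -1.3]
grip_width: 0.006
```

>>> carry_out(
  rows=[
    [0,[0.005,0.25,0],0],
    [0,[0.005,0.43,0],0],
    [0,[0.005,0.43,0],0],
    [0,[0.005,0.43,0],0],
    [0,[0.005,0.43,0],0],
  ],
)

```text
time: 29.5
position: [0.5452, -0.0728, 0.1811]
eef_rot: [-0.001, 0.997, 0.082, -0.001]
wrist_force: [0.1, -0.3, -1.1]
grip_width: 0.0059
```

```bash
python3 - <<'E'
from h import *
over('w32',[((.538,-.032,.09),.066,(255,0,255)),((.538,-.032,.09),.058,(255,0,255))],(100,250,260,420))
plan((.5457,-.0775,.108),.16)
E
```

```text
[ 0.54515675 -0.07276422  0.18110191] 0.005875270901907905 [ 0.05343886 -0.28320909 -1.1232838 ] [-0.01792231 -0.00623183 -0.01542963] 29.5
units [-0.005  0.04   0.614] curyaw 0.1652 spin 0.006662190300070442
```

View pics/w32p.png

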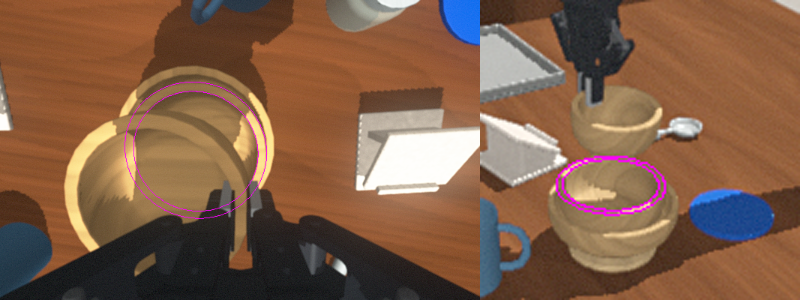

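>>> carry_out(
  rows=[
    [0,[-0.005,0.035,0.2],0],
    [0,[-0.005,0.035,0.4],0],
    [0,[-0.005,0.035,0.52],0],
    [0,[-0.005,0.035,0.58],0],
    [0,[-0.005,0.035,0.6],0],
    [0,[-0.005,0.035,0.6],0],
  ],
  grip_force=50,
)

```text
time: 30.2
position: [0.5465, -0.0787, 0.1105]
eef_rot: [-0.0, 0.997, 0.081, 0.0]
wrist_force: [-1.0, 0.2, -1.6]
grip_width: 0.006
```

```bash
python3 - <<'E'
from h import *
L2=[((.538,-.0277,.07),.08,(0,255,0)),((.538,-.032,.11),.052,(255,0,255)),((.538,-.032,.11),.044,(255,0,255))]
over('w33',L2,(110,250,260,410))
plan((.5457,-.0775,.094),.16)
E
```

```text
[ 0.54646299 -0.0787173   0.11045224] 0.005988783953215618 [-0.97389347  0.17937901 -1.60359164] [-0.02785245  0.01962696 -0.04023376] 30.2
units [-0.009 -0.014  0.143] curyaw 0.1625 spin 0.0032010805738926147
```

View pics/w33p.png

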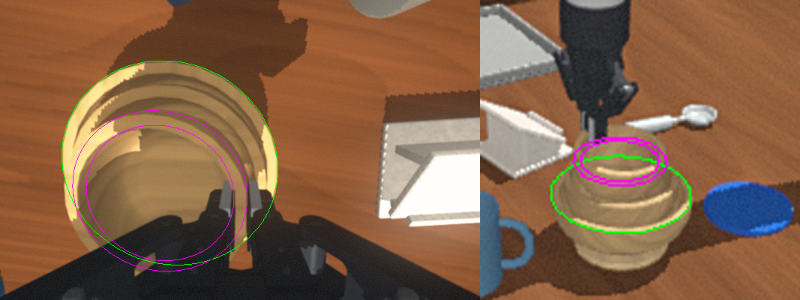

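>>> carry_out(
  rows=[
    [0,[-0.005,-0.01,0.03],0],
    [0,[-0.005,-0.01,0.06],0],
    [0,[-0.005,-0.01,0.08],0],
    [0,[-0.005,-0.01,0.09],0],
    [0,[-0.005,-0.01,0.09],0],
  ],
  grip_force=40,
)

```text
time: 30.8
position: [0.5449, -0.078, 0.099]
eef_rot: [-0.0, 0.997, 0.081, -0.0]
wrist_force: [0.2, -0.1, -2.0]
grip_width: 0.0059
```

>>> carry_out(
  rows=[
    [0,[0,0,0.015],0],
    [0,[0,0,0.03],0],
    [0,[0,0,0.045],0],
    [0,[0,0,0.05],0],
  ],
  grip_force=25,
)

```text
time: 31.2
position: [0.5464, -0.0797, 0.0959]
eef_rot: [0.001, 0.997, 0.081, 0.001]
wrist_force: [-4.0, -2.9, 12.4]
grip_width: 0.0058
```

```bash
python3 - <<'E'
from h import *
L2=[((.538,-.0277,.07),.08,(0,255,0)),((.538,-.032,.11),.052,(255,0,255)),((.538,-.032,.11),.044,(255,0,255))]
over('w34',L2,(110,250,260,410))
E
```

```text
[ 0.54638667 -0.079695    0.09585469] 0.00584257734507358 [-3.95333143 -2.93244164 12.4438757 ] [0.12440914 1.18705951 0.23955709] 31.2
```

View pics/w34p.png

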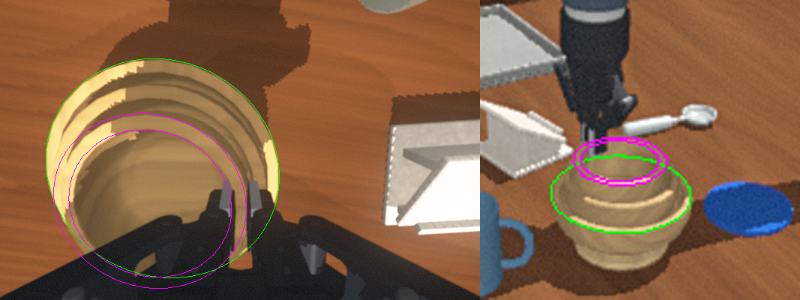

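>>> carry_out(
  rows=[
    [0,[0,-0.01,0.01],0],
    [0,[0,-0.02,0.02],0],
    [0,[0,-0.02,0.02],0],
    [0,[0,0,0],0],
    [3,[0,0,-0.01],0],
    [8,[0,0,-0.01],0],
    [12,[0,0,-0.01],0],
    [20,[0,0,-0.01],0],
    [25,[0,0,-0.01],0],
    [28,[0,0,-0.01],0],
  ],
  grip_force=20,
)

```text
time: 32.3
position: [0.545, -0.0776, 0.0942]
eef_rot: [-0.0, 0.997, 0.081, -0.0]
wrist_force: [-0.2, 0.7, -0.3]
grip_width: 0.0237
```

>>> carry_out(
  rows=[
    [28,[0,0,-0.1],0],
    [28,[0,0,-0.4],0],
    [28,[0,0,-0.8],0],
    [28,[-0.3,-0.2,-1.0],0],
    [28,[-0.7,-0.4,-1.0],0],
    [28,[-0.9,-0.4,-1.0],0],
    [28,[-0.9,-0.4,-1.0],0],
    [28,[-0.9,-0.4,-1.0],0],
  ],
)

```text
time: 33.1
position: [0.4312, -0.0482, 0.2154]
eef_rot: [0.001, 0.997, 0.081, 0.001]
wrist_force: [-0.0, 0.3, -0.0]
grip_width: 0.0243
```

```bash
python3 - <<'E'
from h import *
L2=[((.538,-.0277,.07),.08,(0,255,0)),((.538,-.032,.11),.052,(255,0,255)),((.538,-.032,.11),.044,(255,0,255))]
s=over('w35',L2,(110,250,260,410))
w=cv2.imread('pics/w35.png'); c=proj(cam('wrist',s),np.array([[.538,-.03,.09]]))[0].astype(int); print(c)
y0=max(c[1]-110,0); x0=max(c[0]-130,0)
cv2.imwrite('pics/w35c.png',cv2.resize(w[y0:y0+220,x0:x0+260],None,fx=2.7,fy=2.7,interpolation=cv2.INTER_CUBIC)); print(x0,y0)
E
```

```text
[ 0.43115447 -0.04818325  0.21535744] 0.02432505275546247 [-0.00170534  0.32520615 -0.02492122] [ 1.21515016e-05 -8.22977161e-03  3.98923573e-02] 33.1
[318  46]
188 0
```

View pics/w35p.png

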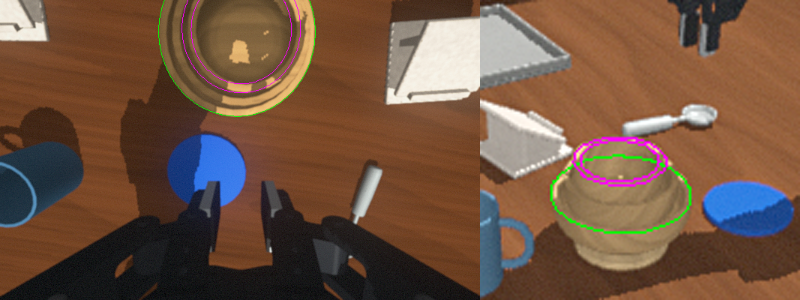

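View pics/w35c.png

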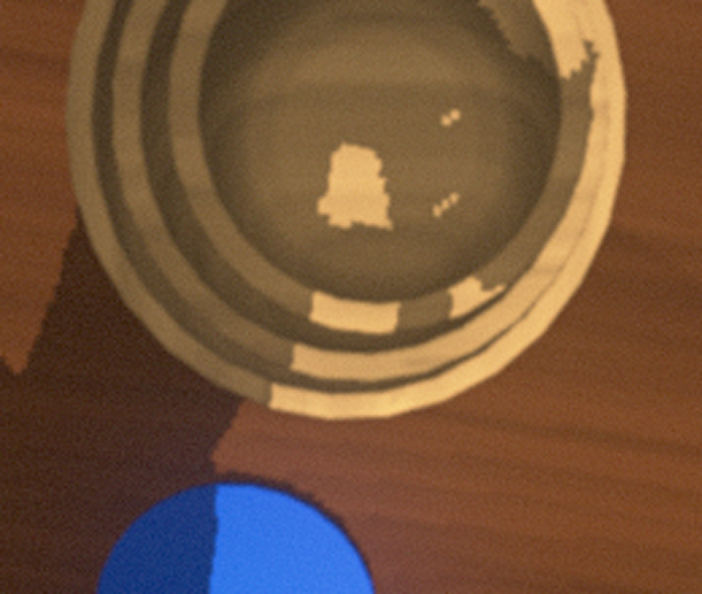

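>>> carry_out(
  rows=[
    [28,[0.3,0,-0.3],0],
    [28,[0.5,0,-0.5],0],
    [28,[0.5,0,-0.5],0],
    [28,[0.5,0,-0.5],0],
    [28,[0.5,0,-0.5],0],
  ],
)

```text
time: 33.7
position: [0.4894, -0.0385, 0.2733]
eef_rot: [-0.0, 0.997, 0.081, -0.001]
wrist_force: [-0.3, 0.3, -0.9]
grip_width: 0.0239
```

```bash
python3 - <<'E'
from h import *
L2=[((.538,-.0277,.07),.08,(0,255,0)),((.538,-.032,.11),.052,(255,0,255)),((.538,-.032,.11),.044,(255,0,255))]
s=over('w36',L2,(110,250,260,410)); np.save('s36.npy',np.r_[s['position'],s['eef_rot']])
w=cv2.imread('pics/w36.png'); c=proj(cam('wrist',s),np.array([[.538,-.03,.09]]))[0].astype(int)
y0=max(c[1]-100,0); x0=max(c[0]-110,0); print(x0,y0)
cv2.imwrite('pics/w36c.png',cv2.resize(w[y0:y0+195,x0:x0+220],None,fx=3,fy=3,interpolation=cv2.INTER_CUBIC)); print(x0,y0)
f=cv2.imread('pics/w36_s.png')[160:245,280:370]; cv2.imwrite('pics/s36c.png',cv2.resize(f,None,fx=6,fy=6,interpolation=cv2.INTER_CUBIC))
E
```

```text
[ 0.48939371 -0.03852593  0.27327909] 0.02385520990783983 [-0.34100791  0.34931368 -0.89944229] [-0.01672959  0.04396254  0.01654582] 33.7
209 25
209 25
```

View pics/w36c.png

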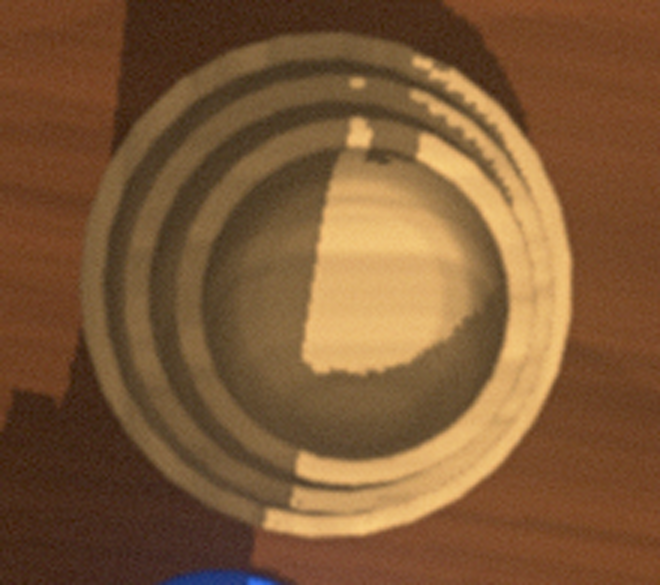

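View pics/s36c.png

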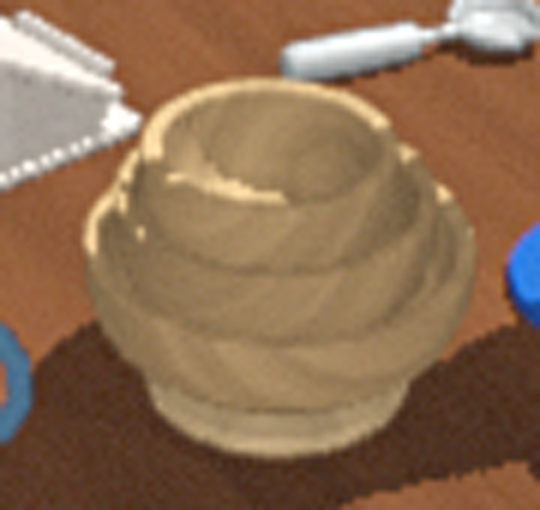

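```bash
python3 - <<'E'
from h import *
v=np.load('s36.npy'); C=cam('wrist',dict(position=v[:3],eef_rot=v[3:]))
cv=lambda x,y:(x/3-.33+209,y/3-.33+25)
for n,z,l,r,t,b in (('large out',.07,80,572,32,537),('med out',.09,127,553,72,512),('med in',.09,152,530,100,490),('small out',.11,177,533,115,486),('small in',.11,203,508,149,460)):
    mx,my=(l+r)/2,(t+b)/2
    P=[ray(C,*cv(*p),z) for p in ((l,my),(r,my),(mx,t),(mx,b))]
    print(n,((P[0]+P[1])/2).round(4),((P[2]+P[3])/2).round(4),'D',np.linalg.norm(P[0]-P[1]).round(4),np.linalg.norm(P[2]-P[3]).round(4))
E
```

```text
large out [ 0.5425 -0.027   0.07  ] [ 0.5376 -0.0278  0.07  ] D 0.1588 0.1595
med out [ 0.5418 -0.0317  0.09  ] [ 0.5383 -0.0323  0.09  ] D 0.1298 0.1313
med in [ 0.541  -0.0321  0.09  ] [ 0.5382 -0.0326  0.09  ] D 0.1153 0.1165
small out [ 0.5411 -0.0361  0.11  ] [ 0.5387 -0.0365  0.11  ] D 0.102 0.1043
small in [ 0.54   -0.0364  0.11  ] [ 0.5383 -0.0367  0.11  ] D 0.0875 0.0875
```

```bash
python3 - <<'E'
from h import *
f=cv2.imread('pics/w36_s.png'); C=cam('scene'); z=np.array([0,0,1.]);x=np.array([1.,0,0])
S=6;a=cv2.resize(f[160:245,280:370],None,fx=S,fy=S,interpolation=cv2.INTER_CUBIC)
for c,r,col in (((.538,-.0275,.07),.08,(0,255,0)),((.5383,-.0322,.09),.066,(255,0,0)),((.5385,-.0365,.11),.052,(255,0,255)),((.5385,-.0365,.11),.044,(255,0,255))):
    P=(proj(C,lid(np.array(c),z,x,r,0))-[280,160]+.5)*S
    cv2.polylines(a,[P.round().astype(int)],True,col,1)
cv2.imwrite('pics/s36d.png',a)
f2=ctrl.grab_frame('scene')[:,:,::-1]; cv2.imwrite('pics/fs.png',f2)
E
```

```text
(no output)
```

View pics/s36d.png

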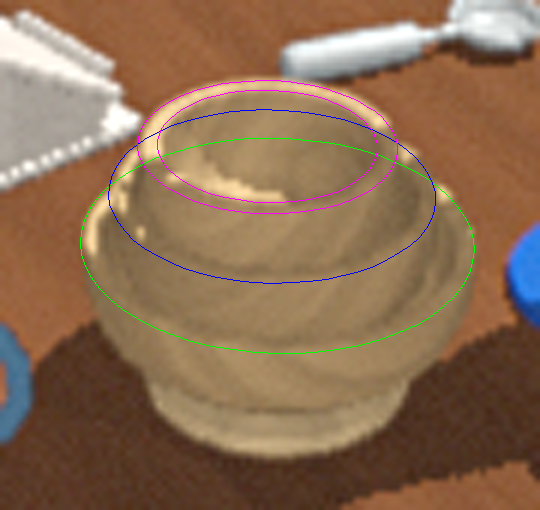

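View pics/fs.png

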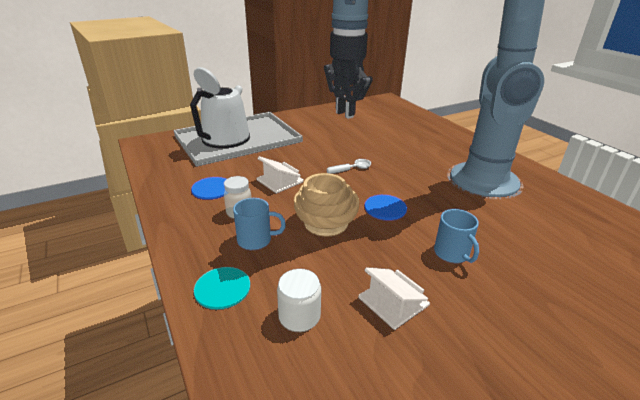

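```bash
python3 -c "
from rig import ctrl
s=ctrl.read_state(); print(s['time'],s['grip_width'],s['wrist_force'])
print(ctrl.close_job())"
```

```text
33.85 0.0236151879856294 [-0.13065842  0.77062509 -0.01348067]
the job is handed in; nothing more can be done
None
```

The medium cover now stands upside down inside the large one, and the small cover inside the medium. I handed the job in at 33.85 s with the gripper open and clear of everything.

I lifted each cover by its rim wall and rolled it level on the bare table. Then I took hold of it again, set it inside the next one and let go under light contact. The medium was put down and regripped once more, because it hung a few degrees low from the fingers.

**Last checks (wrist and scene pictures):**

| | Finding |
|---|---|
| Large cover | Within about 1 mm of where it started |
| Medium cover | About 4.7 mm off the large one's centre |
| Small cover | About 4.3 mm off the medium one's centre |
| Play allowed | 6 mm all round |
| Heights | Rim sizes in the wrist picture fit rims at 70, 90 and 110 mm |
| Other things | Mugs, spoon, jar and tin look untouched in the scene picture (not measured) |

- **Off-centre:** both covers sit towards the same side (-y) rather than in the middle.
- **Level:** the small cover's rim matches a level one in the scene picture. For the medium cover, the fit gave 2.7° of tilt, which is within its error of about 2°. I took both as level.
- **In the air:** both covers hung roughly 5° low while carried and came level on landing.

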